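# Charge and close the combustion vessels

### The job

Load the combustion vessels for the next run: slide the cover plates of the grey sample block aside to find which pockets hold a sample capsule (two or three do), and stand each capsule, kept upright, in the bore of a vessel of its own. Close every vessel that holds a capsule with one of the heads, turned so that its three holes match the studs and pushed fully down on to the flange. Leave any vessel without a capsule open and any spare head lying flat on the bench, leave every cover lying flat on the block, and do not disturb the spanner, the jar or the gauge.

Things in the scene. Friction and masses are not known exactly. Their poses are not given: they have to be found in the camera images.
- vessel1: Steel pressure vessel fixed to the bench, dark plinth, blue jacket, open top. Origin: centre of its underside, z up. Round flange 120 mm across, top face 90 mm above the origin. Central bore 48 mm wide, 40 mm deep, its floor 50 mm above the origin. Three fixed upright studs, 10 mm thick, tips tapered, stand 34 mm above the flange face, 46 mm from the axis at 0, 120 and 240 degrees from the vessel's +x.
- vessel2: Steel pressure vessel fixed to the bench, dark plinth, blue jacket, open top. Origin: centre of its underside, z up. Round flange 120 mm across, top face 90 mm above the origin. Central bore 48 mm wide, 40 mm deep, its floor 50 mm above the origin. Three fixed upright studs, 10 mm thick, tips tapered, stand 34 mm above the flange face, 46 mm from the axis at 0, 120 and 240 degrees from the vessel's +x.
- vessel3: Steel pressure vessel fixed to the bench, dark plinth, blue jacket, open top. Origin: centre of its underside, z up. Round flange 120 mm across, top face 90 mm above the origin. Central bore 48 mm wide, 40 mm deep, its floor 50 mm above the origin. Three fixed upright studs, 10 mm thick, tips tapered, stand 34 mm above the flange face, 46 mm from the axis at 0, 120 and 240 degrees from the vessel's +x.
- head1: Loose steel head, 0.45 to 0.8 kg, 72 mm tall, right way up. Origin: centre of its flat underside, z up. Flange 12 mm thick with three lugs reaching 59 mm from the axis; each has a through hole 13 mm wide, 46 mm from the axis at 0, 120 and 240 degrees from the head's +x. A recess underneath, 32 mm wide and 36 mm deep, clears a capsule's stem.
- head1_grip (a point): Centre of the head's blue valve block, 54 mm above its underside: 50 mm along x, 34 mm along y, 36 mm high; grip it across its 34 mm (along y). Below it a round dome 46 mm across; a black handwheel sticks out to 45 mm along +x.
- head2: Loose steel head, 0.45 to 0.8 kg, 72 mm tall, right way up. Origin: centre of its flat underside, z up. Flange 12 mm thick with three lugs reaching 59 mm from the axis; each has a through hole 13 mm wide, 46 mm from the axis at 0, 120 and 240 degrees from the head's +x. A recess underneath, 32 mm wide and 36 mm deep, clears a capsule's stem.
- head2_grip (a point): Centre of the head's blue valve block, 54 mm above its underside: 50 mm along x, 34 mm along y, 36 mm high; grip it across its 34 mm (along y). Below it a round dome 46 mm across; a black handwheel sticks out to 45 mm along +x.
- head3: Loose steel head, 0.45 to 0.8 kg, 72 mm tall, right way up. Origin: centre of its flat underside, z up. Flange 12 mm thick with three lugs reaching 59 mm from the axis; each has a through hole 13 mm wide, 46 mm from the axis at 0, 120 and 240 degrees from the head's +x. A recess underneath, 32 mm wide and 36 mm deep, clears a capsule's stem.
- head3_grip (a point): Centre of the head's blue valve block, 54 mm above its underside: 50 mm along x, 34 mm along y, 36 mm high; grip it across its 34 mm (along y). Below it a round dome 46 mm across; a black handwheel sticks out to 45 mm along +x.
- block: Grey sample block, fixed, 312 mm (x) by 174 mm (y). Origin: centre of its underside. Four open pockets, 64 mm (x) by 66 mm (y), their floor 6 mm above the bench, centred (mm, block frame) at 1 (-37, 42), 2 (-37, -42), 3 (37, 42), 4 (37, -42).
- block_deck (a point): Centre of the block's top, 76 mm above the bench. Two lanes along x, 78 mm wide, between black ribs 5 mm high. Covers over pockets 1 and 2 slide 74 mm towards the block's -x on to the near deck, those over 3 and 4 slide 74 mm towards +x on to the far deck; a low stop closes each lane 150 mm from here.
- cover1: Loose white cover plate, 72 mm (x) by 74 mm (y) by 5 mm, 0.12 kg, with an upright black knob in the middle, 16 mm thick, its top 31 mm above the origin. Origin: centre of its underside. At the start it closes pocket 1 of the block and slides along the block's x axis.
- cover2: Loose white cover plate, 72 mm (x) by 74 mm (y) by 5 mm, 0.12 kg, with an upright black knob in the middle, 16 mm thick, its top 31 mm above the origin. Origin: centre of its underside. At the start it closes pocket 2 of the block and slides along the block's x axis.
- cover3: Loose white cover plate, 72 mm (x) by 74 mm (y) by 5 mm, 0.12 kg, with an upright black knob in the middle, 16 mm thick, its top 31 mm above the origin. Origin: centre of its underside. At the start it closes pocket 3 of the block and slides along the block's x axis.
- cover4: Loose white cover plate, 72 mm (x) by 74 mm (y) by 5 mm, 0.12 kg, with an upright black knob in the middle, 16 mm thick, its top 31 mm above the origin. Origin: centre of its underside. At the start it closes pocket 4 of the block and slides along the block's x axis.
- capsule1: Closed sample capsule, 0.16 kg: steel pot 40 mm across, 36 mm tall, with a central upright orange stem 12 mm thick; 66 mm tall in all. Origin: centre of its underside, z up. If present, it stands in pocket 1 of the block, under a cover. Absent in some starts (None).
- capsule2: Closed sample capsule, 0.16 kg: steel pot 40 mm across, 36 mm tall, with a central upright orange stem 12 mm thick; 66 mm tall in all. Origin: centre of its underside, z up. If present, it stands in pocket 2 of the block, under a cover. Absent in some starts (None).
- capsule3: Closed sample capsule, 0.16 kg: steel pot 40 mm across, 36 mm tall, with a central upright orange stem 12 mm thick; 66 mm tall in all. Origin: centre of its underside, z up. If present, it stands in pocket 3 of the block, under a cover. Absent in some starts (None).
- capsule4: Closed sample capsule, 0.16 kg: steel pot 40 mm across, 36 mm tall, with a central upright orange stem 12 mm thick; 66 mm tall in all. Origin: centre of its underside, z up. If present, it stands in pocket 4 of the block, under a cover. Absent in some starts (None).
- spanner: Spanner 200 mm long, lying beyond the work: a bystander. Origin on its underside.
- grease_jar: Jar with a red lid, 64 mm across, 75 mm tall: a bystander. Origin at the centre of its underside.
- gauge: Pressure gauge on a round foot 76 mm across, about 125 mm tall: a bystander. Origin at the centre of its underside.
Mind the look-alikes: they are no part of the job. Leave any brown or orange look-alike of the cover4 alone.

How it is judged (in metres and radians):
At the end, for the whole second after the job is handed in: Each capsule stands in a bore (8 mm off axis, within 5 mm of the floor); each vessel either holds one and has a head seated on its flange (4 mm off axis, 4 mm in height, 0.05 rad) or has none and no head within 90 mm. A spare head lies flat on the bench, all covers flat on the block (((horizontal distance between capsule1 and vessel1 below 0.008 m and height (world z) of capsule1 below 0.055 m) or (horizontal distance between capsule1 and vessel2 below 0.008 m and height (world z) of capsule1 below 0.055 m) or (horizontal distance between capsule1 and vessel3 below 0.008 m and height (world z) of capsule1 below 0.055 m)) and ((horizontal distance between capsule2 and vessel1 below 0.008 m and height (world z) of capsule2 below 0.055 m) or (horizontal distance between capsule2 and vessel2 below 0.008 m and height (world z) of capsule2 below 0.055 m) or (horizontal distance between capsule2 and vessel3 below 0.008 m and height (world z) of capsule2 below 0.055 m)) and ((horizontal distance between capsule3 and vessel1 below 0.008 m and height (world z) of capsule3 below 0.055 m) or (horizontal distance between capsule3 and vessel2 below 0.008 m and height (world z) of capsule3 below 0.055 m) or (horizontal distance between capsule3 and vessel3 below 0.008 m and height (world z) of capsule3 below 0.055 m)) and ((horizontal distance between capsule4 and vessel1 below 0.008 m and height (world z) of capsule4 below 0.055 m) or (horizontal distance between capsule4 and vessel2 below 0.008 m and height (world z) of capsule4 below 0.055 m) or (horizontal distance between capsule4 and vessel3 below 0.008 m and height (world z) of capsule4 below 0.055 m)) and ((horizontal distance between each of head1, head2, head3 and vessel1 above 0.09 m and horizontal distance between each of capsule1, capsule2, capsule3, capsule4 and vessel1 above 0.03 m) or (((horizontal distance between capsule1 and vessel1 below 0.008 m and height (world z) of capsule1 below 0.055 m) or (horizontal distance between capsule2 and vessel1 below 0.008 m and height (world z) of capsule2 below 0.055 m) or (horizontal distance between capsule3 and vessel1 below 0.008 m and height (world z) of capsule3 below 0.055 m) or (horizontal distance between capsule4 and vessel1 below 0.008 m and height (world z) of capsule4 below 0.055 m)) and ((horizontal distance between head1 and vessel1 below 0.004 m and height (world z) of head1 below 0.094 m) or (horizontal distance between head2 and vessel1 below 0.004 m and height (world z) of head2 below 0.094 m) or (horizontal distance between head3 and vessel1 below 0.004 m and height (world z) of head3 below 0.094 m)))) and ((horizontal distance between each of head1, head2, head3 and vessel2 above 0.09 m and horizontal distance between each of capsule1, capsule2, capsule3, capsule4 and vessel2 above 0.03 m) or (((horizontal distance between capsule1 and vessel2 below 0.008 m and height (world z) of capsule1 below 0.055 m) or (horizontal distance between capsule2 and vessel2 below 0.008 m and height (world z) of capsule2 below 0.055 m) or (horizontal distance between capsule3 and vessel2 below 0.008 m and height (world z) of capsule3 below 0.055 m) or (horizontal distance between capsule4 and vessel2 below 0.008 m and height (world z) of capsule4 below 0.055 m)) and ((horizontal distance between head1 and vessel2 below 0.004 m and height (world z) of head1 below 0.094 m) or (horizontal distance between head2 and vessel2 below 0.004 m and height (world z) of head2 below 0.094 m) or (horizontal distance between head3 and vessel2 below 0.004 m and height (world z) of head3 below 0.094 m)))) and ((horizontal distance between each of head1, head2, head3 and vessel3 above 0.09 m and horizontal distance between each of capsule1, capsule2, capsule3, capsule4 and vessel3 above 0.03 m) or (((horizontal distance between capsule1 and vessel3 below 0.008 m and height (world z) of capsule1 below 0.055 m) or (horizontal distance between capsule2 and vessel3 below 0.008 m and height (world z) of capsule2 below 0.055 m) or (horizontal distance between capsule3 and vessel3 below 0.008 m and height (world z) of capsule3 below 0.055 m) or (horizontal distance between capsule4 and vessel3 below 0.008 m and height (world z) of capsule4 below 0.055 m)) and ((horizontal distance between head1 and vessel3 below 0.004 m and height (world z) of head1 below 0.094 m) or (horizontal distance between head2 and vessel3 below 0.004 m and height (world z) of head2 below 0.094 m) or (horizontal distance between head3 and vessel3 below 0.004 m and height (world z) of head3 below 0.094 m)))) and (height (world z) of head1 below 0.008 m or height (world z) of head1 between 0.086 and 0.094 m) and (height (world z) of head2 below 0.008 m or height (world z) of head2 between 0.086 and 0.094 m) and (height (world z) of head3 below 0.008 m or height (world z) of head3 between 0.086 and 0.094 m) and angle between each of head1, head2, head3's own z axis and vertical below 0.05 rad and linear speed of each of head1, head2, head3 below 0.02 m/s and height (world z) of cover1 between 0.072 and 0.084 m and height (world z) of cover2 between 0.072 and 0.084 m and height (world z) of cover3 between 0.072 and 0.084 m and height (world z) of cover4 between 0.072 and 0.084 m and angle between each of cover1, cover2, cover3, cover4's own z axis and vertical below 0.1 rad); the robot touches nothing.
It fails at once if a sample capsule is tipped by more than about 45 degrees (angle between any of capsule1, capsule2, capsule3, capsule4's own z axis and vertical above 0.8 rad).
It fails at once if a bystander (spanner, jar, gauge) is moved by more than 30 mm (distance of any of spanner, grease_jar, gauge from where it was at the start of the episode above 0.03 m).
Of capsule1, capsule2, capsule3, capsule4 only 2 to 3 are there at a start; the rules pass over those that are not, and their reading is None.
At some moment in a run one of head1, head2, head3 may be knocked a few centimetres aside while the robot is not near it.
It also fails if it takes over 210 s, if anything falls off the work surface, if the arm or the gripper's body presses on something with over 40 N, if the wrist force passes 120 N, or if a joint passes its speed limit or range.

### The arm

A 7-joint arm with a two-finger parallel gripper is mounted at the origin on the work surface. World frame = base frame: x ahead of the robot, y to its left, z up, the work surface at z = 0. Lengths are in mm, angles in rad, forces in N, time in s.
With the tool pointing down it reaches from about 400 to 875 mm from the base axis. Payload 4.4 kg.
Tool frame: the origin (TCP) lies midway between the tips of the shut fingers; the grasp point (between the pads) lies 19 mm behind it (ctrl.pinch_z is the distance from the TCP to the grasp point, in mm); z points along the fingers, y is the line along which they close (so a half turn about z gives the same grasp; the last joint's range is limited). The gripper opens to 85 mm and grips with 20 to 120 N. Pads are 22 mm wide; open, the fingers measure 114 mm over their backs; the gripper's body (76 mm by 85 mm) begins 54 mm behind the grasp point. The pads swing forward as they close: fully open they stand 13 mm farther back than shut.
Start: joints at [-1.348, 0.628, 0.038, 1.517, -0.027, 0.996, -0.02], TCP at [185.097, 623.103, 231.313] pointing down, gripper open.
Joint ranges: [-3.06, 3.06], [-0.37, 2.12], [-1.25, 1.32], [0.18, 2.47], [-1.1, 4.24], [0.23, 1.98], [-2.94, 2.94]. Speed limits (rad/s): [2.57, 2.57, 3.14, 3.14, 3.14, 3.14, 3.14].

### API

Orientations are given as [roll, pitch, yaw] about the fixed x, y, z axes, in that order (R = Rz(yaw) Ry(pitch) Rx(roll)).
In Python, from cell import read_state, cams, order, ctrl gives the robot as it stands.
- The arm moves only by the tool move_arm, never from a script. Its argument "targets" is text: rows parted by semicolons, each of 7 numbers parted by spaces: the gripper's target within -1 to 1 (fully open at 1, half-way at 0, shut at -1), then the shift along the tool's x, y, z in cm, then the turn, a rotation vector about the tool's x, y, z in degrees. A call has 1 to 5 rows; each row shifts and turns the commanded pose from where the row before left it, along the tool's axes as they then stand; what a row does not reach is not made up. A row lasts 1/12 s, in which the tool goes at most 41.7 mm and 7.16 degrees, less where a joint would pass 70% of its speed; a pose out of reach is approached as far as the arm can. A call with a gripper value outside its range is refused whole. The fingers move at their own pace and stop on an object; the grip force is fixed at half the most. Time passes only in rows, so rows that do not move let the fingers close. It gives the time, the measured TCP pose, the force, the opening and the grip force at its end, in the units of the state.
- read_state(): the state, without advancing time (a new reading comes with each control period).
- cams.get_image(name): name is "scene" or "top" or "wrist"; returns a dict with "color" (400x640x3 uint8, red, green, blue), "fovy" (degrees; the focal length in pixels is half the picture's height over the tangent of half this angle, whatever the lens; pixels are square), "cx", "cy" (the principal point, pixels), "k1" (the pictures are not rectified: a ray, as slopes to the right and down, at radius r is drawn at 1 + k1 r^2 times it, then the intrinsics apply), "rvec" (rotation vector, rad) and "tvec" (3), from world to camera coordinates, as OpenCV has them. Camera axes: x right, y down, z forward; pixel columns grow to the right and rows downward; lengths in mm; the calibration is good to about 2 mm. A picture is of the moment at which its call begins. There is no depth.
- order.finish_job(): hands the job in; it is judged then, once.
The state is a dict: "clock": time; "qpos": joint angles; "qd": joint speeds; "tau": joint torques, N m; "eef_pos": TCP position; "tool_rot": TCP orientation; "force": force on the tool from outside, world axes, zero at the start; "torque": the same for the moment, N m; "width": finger opening in mm; "gripper_force": force on a finger pad.
Only numpy, scipy, OpenCV 4.12 (cv2) and the standard library are available. Lean on these libraries where they do the work, as an engineer would, in place of code of your own. Each camera call takes 0.05 s, during which the arm holds its last target. There are 200 camera calls.

## Working session

There is one attempt and no reset: what is moved stays moved. The work goes in short steps, Python scripts to look and compute and a tool call to move; the robot and the scene stay as the last step left them, time stands still between calls to the robot, and variables do not carry over. Pictures are saved under pics/ and viewed, at most 16 in all, crops included, and the job is handed in when it is done.

Besides the shell and the picture viewer there is one more tool, called as name(argument=value, ...), one argument or row to a line, values as JSON. move_arm: Moves the arm, as the interface text tells. Its arguments: {"type":"object","properties":{"targets":{"type":"string"}},"required":["targets"]}

```bash
ls; mkdir -p pics
cat > h.py <<'E'
import numpy as np, cv2
from cell import read_state, cams, order, ctrl
def shot(n,f=None):
    im=cams.get_image(n)
    if f: cv2.imwrite('pics/'+f,im['color'][:,:,::-1])
    return im
def par(im):
    h,w=im['color'].shape[:2]; F=h/2/np.tan(np.radians(im['fovy'])/2)
    R=cv2.Rodrigues(np.array(im['rvec'],float))[0]; t=np.array(im['tvec'],float).ravel()
    return F,R,t
def ray(im,u,v):
    F,R,t=par(im); d=np.array([(u-im['cx'])/F,(v-im['cy'])/F]); s=d.copy()
    for _ in range(30): s=d/(1+im['k1']*(s@s))
    return -R.T@t, R.T@np.array([s[0],s[1],1])
def at(im,u,v,z):
    c,d=ray(im,u,v); return (c+d*(z-c[2])/d[2])
def proj(im,p):
    F,R,t=par(im); q=(np.atleast_2d(p)@R.T)+t; s=q[:,:2]/q[:,2:]
    s=s*(1+im['k1']*(s**2).sum(1,keepdims=True)); return s*F+[im['cx'],im['cy']]
def state():
    s=read_state(); return {k:(np.round(s[k],3) if k in('qpos','tool_rot') else np.round(s[k],1)) for k in('clock','eef_pos','tool_rot','force','width','gripper_force','qpos')}
E
python3 - <<'E'
from h import *
import pickle
a=shot('scene','s0.png');b=shot('top','t0.png');c=shot('wrist','w0.png')
pickle.dump((a,b,c),open('p0.pkl','wb'))
for i in(a,b,c):print(i['fovy'],i['k1'],ray(i,320,200))
print(state())
E
```

```text
pics
49.45061561391616 -0.007260904819416517 (array([1046.98123946,  545.2202917 ,  930.99488924]), array([-0.41226631, -0.50255805, -0.76008734]))
57.68386438788716 -0.06451749619248615 (array([ 397.16296202,   17.49204254, 1084.31447365]), array([ 0.14585475, -0.02993123, -0.98890021]))
64.61174648540343 -0.009486948267014168 (array([115.27019486, 642.27051758, 372.64420219]), array([ 0.28414963, -0.07217375, -0.95621463]))
{'clock': np.float64(0.2), 'eef_pos': array([184.9, 622.6, 230.6]), 'tool_rot': array([-3.14 ,  0.   ,  2.853]), 'force': array([-0.2,  0.1,  0. ]), 'width': np.float64(85.3), 'gripper_force': np.float64(0.0), 'qpos': array([-1.348,  0.629,  0.038,  1.518, -0.027,  0.996, -0.02 ])}
```

View pics/t0.png

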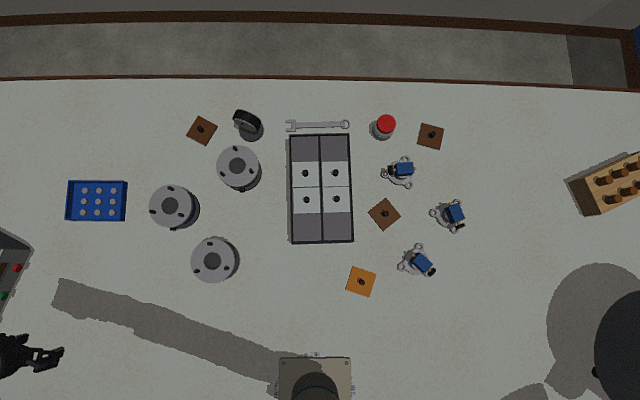

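View pics/s0.png

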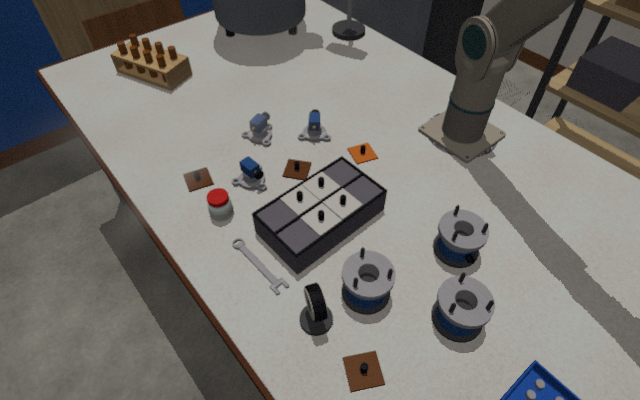

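Run:
```python
import cv2
a=cv2.imread('pics/t0.png');s=cv2.imread('pics/s0.png')
f=lambda im,x,y,w,h,k,n:cv2.imwrite('pics/'+n,cv2.convertScaleAbs(cv2.resize(im[y:y+h,x:x+w],None,fx=k,fy=k,interpolation=cv2.INTER_CUBIC),alpha=1.3))
f(a,140,130,220,160,3.6,'t0a.png')
f(a,370,145,110,140,4.2,'t0b.png')
```

```text
(no output)
```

View pics/t0a.png

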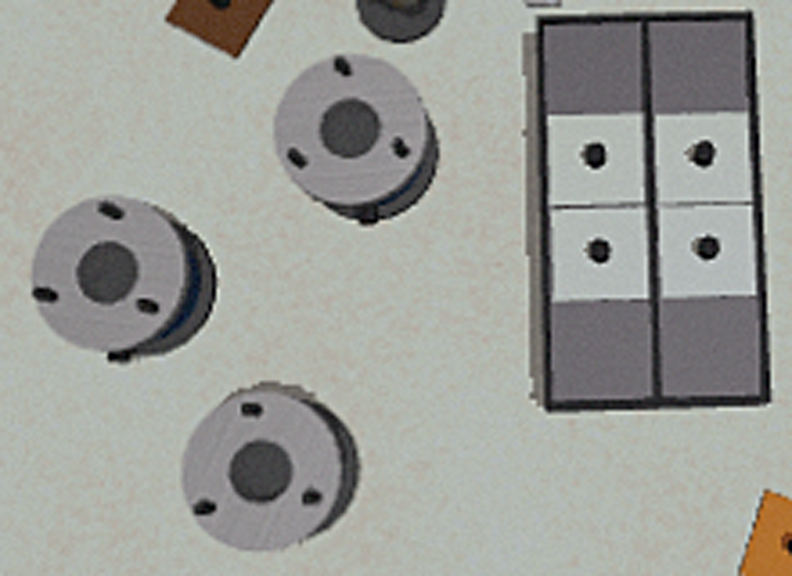

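View pics/t0b.png

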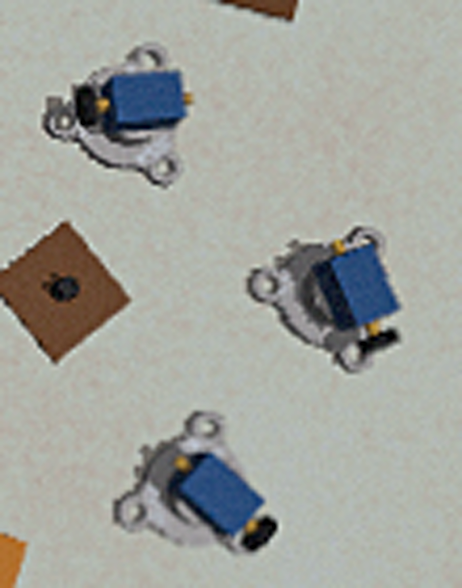

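```bash
cat > fit.py <<'E'
from h import *
from scipy.optimize import least_squares
A120=np.radians([0,120,240])
def fit3(im,px,z,r=46,extra=None):
    "px: three pixels of pattern points at height z; extra: list of (pixel, z) on axis"
    px=np.array(px,float); W=np.array([at(im,*p,z)[:2] for p in px]); c0=W.mean(0)
    a=W-c0; th=np.arctan2(a[:,1],a[:,0]); ph=np.angle(np.mean(np.exp(3j*th)))/3
    k=np.round((th-ph)/np.radians(120))
    def res(p):
        P=np.c_[p[0]+r*np.cos(p[2]+k*np.radians(120)),p[1]+r*np.sin(p[2]+k*np.radians(120)),np.full(len(px),z)]
        e=(proj(im,P)-px).ravel()
        for q,zz in extra or []: e=np.r_[e,(proj(im,[p[0],p[1],zz])-q).ravel()]
        return e
    s=least_squares(res,[*c0,ph]); return s.x,np.sqrt(np.mean(s.fun**2))
E
python3 - <<'E'
from fit import *
import pickle
a,b,c=pickle.load(open('p0.pkl','rb'))
C1=lambda *p:[(np.array(q)/3.6+[140,130]-.36) for q in p]
C2=lambda *p:[(np.array(q)/4.2+[370,145]-.38) for q in p]
for n,bo,st in [('A',(350,128),[(343,66),(297,158),(401,148)]),('B',(107,272),[(111,211),(45,294),(148,306)]),('C',(261,471),[(251,409),(204,507),(312,496)])]:
    x,e=fit3(b,C1(*st),107,extra=[(C1(bo)[0],90)]); print(n,x[:2].round(1),np.degrees(x[2]).round(1),e.round(2),at(b,*C1(bo)[0],90)[:2].round(1))
cs=[at(b,*q,81)[:2] for q in C1((538,16),(752,12),(770,402),(546,410))]
print('block',np.mean(cs,0).round(1),[x.round(1) for x in cs])
for q in C1((594,154),(703,153),(599,250),(707,247)): print('knob',at(b,*q,95)[:2].round(1))
for h in [[(150,57),(61,122),(160,168)],[(265,284),(365,240),(352,356)]]:
    x,e=fit3(b,C2(*h),12); print('head',x[:2].round(1),np.degrees(x[2]).round(1),e.round(2))
W=[at(b,*q,12)[:2] for q in C2((205,427),(130,510))]
print('h3',[w.round(1) for w in W],np.linalg.norm(W[0]-W[1]))
E
```

```text
A [639.6 219.7] 6.1 0.15 [640.3 220.5]
B [525.3 401.7] -6.0 0.26 [525.9 403.3]
C [376.7 278. ] 6.5 0.13 [376.2 278.3]
block [582.7 -14.6] [array([735.4,  76.5]), array([741.1, -94.4]), array([ 430.6, -106. ]), array([423.7,  65.4])]
knob [620.3  30.6]
knob [622.  -53.8]
knob [545.3  26. ]
knob [548.3 -56.7]
head [ 643.3 -255.9] -25.0 0.42
head [ 514.6 -401.4] -38.4 0.54
h3 [array([ 418.7, -308.5]), array([ 360.7, -253.3])] 80.07667439075077
```

Cover candidates in the top view are the white knobbed plates at (306,173), (336,173), (306,199) and (336,199). The look-alikes are brown at (201,130), (431,135) and (384,214), and orange at (361,282). The crop shows the four white plates lying in the block lanes, so those are the real ones. Vessels are at (237,165), (169,205) and (212,260), and heads at (404,170), (447,215) and (418,262).

move_arm(
  targets="0 -2.86 -2.61 0 0 0 0;0 -2.86 -2.61 0 0 0 0;0 -2.86 -2.61 0 0 0 0;0 -2.86 -2.61 0 0 0 0;0 -2.86 -2.61 0 0 0 0",
)

```text
clock: 0.57
eef_pos: [285.5, 455.4, 231.1]
tool_rot: [-3.141, 0.0, 2.853]
force: [0.1, 1.1, -0.1]
width: 42.9
gripper_force: 0.0
```

move_arm(
  targets="0 -2.86 -2.61 0 0 0 0;0 -2.86 -2.61 0 0 0 0;0 -2.86 -2.61 0 0 0 0;0 -2.86 -2.61 0 0 0 0;0 -2.86 -2.61 0 0 0 0",
)

```text
clock: 0.98
eef_pos: [385.5, 289.7, 231.3]
tool_rot: [-3.142, -0.0, 2.853]
force: [1.7, -0.3, 0.3]
width: 43.1
gripper_force: 0.0
```

move_arm(
  targets="0 -2.86 -2.61 0 0 0 0;0 -2.86 -2.61 0 0 0 0;0 -2.86 -2.61 0 0 0 0;0 -2.86 -2.61 0 0 0 0;0 -2.86 -2.61 0 0 0 0",
)

```text
clock: 1.4
eef_pos: [485.3, 123.8, 231.3]
tool_rot: [-3.142, -0.0, 2.853]
force: [0.1, -0.0, -0.0]
width: 43.0
gripper_force: 0.0
```

move_arm(
  targets="0 -2.86 -2.61 0 0 0 0;0 -2.86 -2.61 0 0 0 0;0 -2.86 -2.61 0 0 0 0;0 0 0 0 0 0 7.1;0 0 0 0 0 0 7.1",
)

```text
clock: 1.82
eef_pos: [545.7, 22.1, 231.0]
tool_rot: [-3.141, 0.001, 2.592]
force: [-0.5, 1.0, -0.5]
width: 42.7
gripper_force: 0.0
```

move_arm(
  targets="0 0 0 0 0 0 7.1;0 0 0 0 0 0 7.1;0 0 0 0 0 0 7.1;0 0 0 0 0 0 7.1;0 0 0 0 0 0 7.1",
)

```text
clock: 2.23
eef_pos: [544.6, 26.2, 231.1]
tool_rot: [-3.141, -0.0, 1.979]
force: [0.2, 0.2, 0.6]
width: 42.4
gripper_force: 0.0
```

move_arm(
  targets="-0.4 0 0 0 0 0 7.1;-0.4 0 0 0 0 0 7.1;-0.4 0 0 0 0 0 7.1;-0.4 0 0 0 0 0 0;-0.4 0 0 0 0 0 0",
)

```text
clock: 2.65
eef_pos: [544.6, 26.3, 231.1]
tool_rot: [-3.141, 0.0, 1.617]
force: [0.4, -0.0, -0.1]
width: 25.6
gripper_force: 0.0
```

```bash
cat >> h.py <<'E'
def plan(x=None,y=None,z=None,yaw=None):
    "print tool-frame shift from the present pose: turn first (deg about tool z), then shift (cm)"
    s=read_state(); p=np.array(s['eef_pos'],float); r,pt,yw=s['tool_rot']; yd=np.degrees(yw)
    t=np.array([p[0] if x is None else x,p[1] if y is None else y,p[2] if z is None else z]); ty=yd if yaw is None else yaw
    turn=-((ty-yd+180)%360-180); a=np.radians(ty); d=t-p
    sh=np.array([np.cos(a)*d[0]+np.sin(a)*d[1],np.sin(a)*d[0]-np.cos(a)*d[1],-d[2]])/10
    n=np.linalg.norm(sh[:2]); k=max(1,int(np.ceil(n/4)))
    print('turn %.1f (%d rows)  shift'%(turn,np.ceil(abs(turn)/7.1)),sh.round(2),' xy in %d rows of'%k,(sh[:2]/k).round(2))
E
python3 - <<'E'
from h import *
print(state()); plan(544.8,26.2,None,92.3)
E
```

```text
{'clock': np.float64(2.6), 'eef_pos': array([544.6,  26.3, 231.1]), 'tool_rot': array([-3.141,  0.   ,  1.617]), 'force': array([ 0.4, -0. , -0.1]), 'width': np.float64(25.6), 'gripper_force': np.float64(0.0), 'qpos': array([-0.392,  0.511,  0.439,  1.82 , -0.275,  0.871,  0.223])}
turn 0.4 (1 rows)  shift [-0.01  0.02 -0.  ]  xy in 1 rows of [-0.01  0.02]
```

move_arm(
  targets="0 0 0 3.6 0 0 0;0 0 0 3.6 0 0 0;0 0 0 3.6 0 0 0;0 0 0 2.5 0 0 0;0 0 0 1 0 0 0",
)

```text
clock: 3.07
eef_pos: [542.3, 26.3, 84.9]
tool_rot: [-3.136, -0.001, 1.617]
force: [0.1, -0.6, -1.1]
width: 42.8
gripper_force: 0.0
```

move_arm(
  targets="-1 0 0 0 0 0 0;-1 0 0 0 0 0 0;-1 0 0 0 0 0 0;-1 0 0 0 0 0 0;-1 0 0 0 0 0 0",
)

```text
clock: 3.48
eef_pos: [545.7, 26.3, 89.7]
tool_rot: [3.139, -0.0, 1.614]
force: [0.0, -0.1, -0.9]
width: 13.3
gripper_force: 58.5
```

move_arm(
  targets="-1 0 -0.5 0 0 0 0;-1 0 -1 0 0 0 0;-1 0 -1 0 0 0 0;-1 0 0 0 0 0 0;-1 0 0 0 0 0 0",
)

```text
clock: 3.9
eef_pos: [518.6, 25.0, 89.3]
tool_rot: [-3.14, -0.001, 1.614]
force: [-4.0, -0.8, 10.1]
width: 13.5
gripper_force: 60.0
```

move_arm(
  targets="-1 0 -1 0 0 0 0;-1 0 -1 0 0 0 0;-1 0 -1.2 0 0 0 0;-1 0 -1.2 0 0 0 0;-1 0 -0.3 0 0 0 0",
)

```text
clock: 4.32
eef_pos: [473.3, 23.0, 89.3]
tool_rot: [3.139, -0.0, 1.613]
force: [2.9, -0.6, 2.3]
width: 13.6
gripper_force: 59.4
```

move_arm(
  targets="-1 0 0 0 0 0 0;0 0 0 0 0 0 0;0 0 0 0 0 0 0;0 0 0 -1 0 0 0;0 0 0 -3.5 0 0 0",
)

```text
clock: 4.73
eef_pos: [469.8, 23.1, 130.4]
tool_rot: [-3.132, 0.001, 1.614]
force: [0.5, 0.2, -0.4]
width: 42.6
gripper_force: 0.0
```

Run:
```python
from h import *
print(state()); shot('wrist','w1.png'); plan(547.8,-57.2,140)
```

```text
{'clock': np.float64(4.7), 'eef_pos': array([469.8,  23.1, 130.4]), 'tool_rot': array([-3.132e+00,  1.000e-03,  1.614e+00]), 'force': array([ 0.5,  0.2, -0.4]), 'width': np.float64(42.6), 'gripper_force': np.float64(0.0), 'qpos': array([-0.353,  0.569,  0.355,  2.103, -0.373,  0.538,  0.319])}
turn -0.0 (0 rows)  shift [-8.3   7.01 -0.26]  xy in 3 rows of [-2.77  2.34]
```

View pics/w1.png

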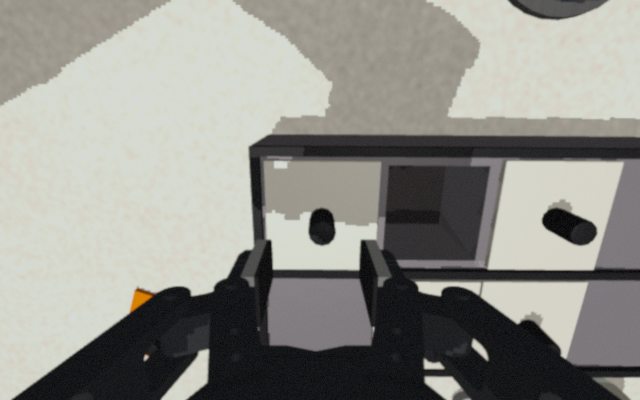

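Cover 1 at (322,225) has slid back to the near stop. Pocket 1 at (440,215) is empty. Next is cover 2.

move_arm(
  targets="0 -2.77 2.34 0 0 0 0;0 -2.77 2.34 0 0 0 0;0 -2.77 2.34 0 0 0 0;0 0 0 3 0 0 0;0 0 0 1.2 0 0 0",
)

```text
clock: 5.2
eef_pos: [547.4, -59.3, 89.6]
tool_rot: [3.141, 0.001, 1.611]
force: [-0.9, 0.8, -0.4]
width: 42.6
gripper_force: 0.0
```

move_arm(
  targets="-1 0 0 0 0 0 0;-1 0 0 0 0 0 0;-1 0 0 0 0 0 0;-1 0 0 0 0 0 0;-1 0 -0.5 0 0 0 0",
)

```text
clock: 5.62
eef_pos: [542.9, -56.8, 92.2]
tool_rot: [3.139, 0.0, 1.615]
force: [0.5, -0.5, -1.5]
width: 13.3
gripper_force: 58.5
```

move_arm(
  targets="-1 0 -1.2 0 0 0 0;-1 0 -1.5 0 0 0 0;-1 0 -1.5 0 0 0 0;-1 0 -1.5 0 0 0 0;-1 0 -1 0 0 0 0",
)

```text
clock: 6.03
eef_pos: [473.0, -59.9, 91.9]
tool_rot: [3.141, -0.0, 1.613]
force: [16.8, 4.1, 4.1]
width: 13.3
gripper_force: 60.6
```

move_arm(
  targets="-1 0 0 0 0 0 0;0 0 0 0 0 0 0;0 0 0 0 0 0 0;0 0 0 -1 0 0 0;0 0 0 -3.2 0 0 0",
)

```text
clock: 6.45
eef_pos: [472.3, -59.6, 131.4]
tool_rot: [-3.134, -0.001, 1.614]
force: [0.1, 0.6, -0.5]
width: 42.5
gripper_force: 0.0
```

Run:
```python
from h import *
print(state()); plan(621.7,-54.3,130,92.3)
```

```text
{'clock': np.float64(6.4), 'eef_pos': array([472.3, -59.6, 131.4]), 'tool_rot': array([-3.134e+00, -1.000e-03,  1.614e+00]), 'force': array([ 0.1,  0.6, -0.5]), 'width': np.float64(42.5), 'gripper_force': np.float64(0.0), 'qpos': array([-0.168,  0.571,  0.341,  2.089, -0.356,  0.544,  0.475])}
turn 0.2 (1 rows)  shift [-0.07 14.95  0.14]  xy in 4 rows of [-0.02  3.74]
```

move_arm(
  targets="0 0 3.74 0 0 0 0;0 0 3.74 0 0 0 0;0 0 3.74 0 0 0 0;0 0 3.74 0 0 0 0;0 0 0 0 0 0 0",
)

```text
clock: 6.87
eef_pos: [632.5, -52.4, 134.5]
tool_rot: [3.132, 0.002, 1.617]
force: [1.1, -0.5, -0.6]
width: 42.8
gripper_force: 0.0
```

move_arm(
  targets="0 0 0 3 0 0 0;0 0 0 1.3 0 0 0;-1 0 0 0 0 0 0;-1 0 0 0 0 0 0;-1 0 0 0 0 0 0",
)

```text
clock: 7.28
eef_pos: [624.1, -53.9, 91.1]
tool_rot: [3.141, 0.0, 1.613]
force: [0.6, 0.3, -0.5]
width: 13.6
gripper_force: 58.5
```

move_arm(
  targets="-1 0 0 0 0 0 0;-1 0 0.5 0 0 0 0;-1 0 1.2 0 0 0 0;-1 0 1.5 0 0 0 0;-1 0 1.5 0 0 0 0",
)

```text
clock: 7.7
eef_pos: [672.1, -51.6, 91.3]
tool_rot: [3.14, -0.0, 1.613]
force: [-0.3, 0.2, -1.3]
width: 13.4
gripper_force: 58.6
```

move_arm(
  targets="-1 0 1.5 0 0 0 0;-1 0 1 0 0 0 0;-1 0 0 0 0 0 0;0 0 0 0 0 0 0;0 0 0 0 0 0 0",
)

```text
clock: 8.12
eef_pos: [695.4, -50.8, 90.6]
tool_rot: [-3.141, 0.0, 1.613]
force: [-0.9, 0.0, -0.7]
width: 36.6
gripper_force: 0.0
```

move_arm(
  targets="0 0 0 -1 0 0 0;0 0 0 -3.3 0 0 0;0 0 0 0 0 0 0",
)

```text
clock: 8.37
eef_pos: [699.1, -51.6, 139.7]
tool_rot: [3.133, 0.002, 1.613]
force: [1.2, -0.7, 0.9]
width: 43.0
gripper_force: 0.0
```

Run:
```python
from h import *
print(state()); plan(619.2,30.0,130,92.3)
```

```text
{'clock': np.float64(8.4), 'eef_pos': array([699.1, -51.6, 139.7]), 'tool_rot': array([3.133e+00, 2.000e-03, 1.613e+00]), 'force': array([ 1.2, -0.7,  0.9]), 'width': np.float64(43.0), 'gripper_force': np.float64(0.0), 'qpos': array([-0.167,  0.825,  0.375,  1.458, -0.346,  0.915,  0.35 ])}
turn 0.1 (1 rows)  shift [ 8.48 -7.65  0.97]  xy in 3 rows of [ 2.83 -2.55]
```

move_arm(
  targets="0 2.8 -2.4 0 0 0 0;0 2.8 -2.4 0 0 0 0;0 2.8 -2.4 0 0 0 0;0 0 0 0 0 0 0;0 0 0 0 0 0 0",
)

```text
clock: 8.78
eef_pos: [619.3, 33.0, 134.5]
tool_rot: [3.141, -0.002, 1.617]
force: [-0.2, -0.4, 0.6]
width: 42.9
gripper_force: 0.0
```

move_arm(
  targets="0 0 0 3 0 0 0;0 0 0 1.3 0 0 0;-1 0 0 0 0 0 0;-1 0 0 0 0 0 0;-1 0 0 0 0 0 0",
)

```text
clock: 9.2
eef_pos: [621.2, 29.3, 90.9]
tool_rot: [3.141, 0.001, 1.613]
force: [0.1, 0.3, -0.7]
width: 13.6
gripper_force: 58.5
```

move_arm(
  targets="-1 0 0 0 0 0 0;-1 0 0.5 0 0 0 0;-1 0 1.2 0 0 0 0;-1 0 1.5 0 0 0 0;-1 0 1.5 0 0 0 0",
)

```text
clock: 9.62
eef_pos: [668.6, 32.4, 91.0]
tool_rot: [3.141, -0.0, 1.614]
force: [-0.4, 0.1, -1.6]
width: 13.5
gripper_force: 58.6
```

move_arm(
  targets="-1 0 1.5 0 0 0 0;-1 0 1 0 0 0 0;-1 0 0 0 0 0 0;0 0 0 0 0 0 0;0 0 0 0 0 0 0",
)

```text
clock: 10.03
eef_pos: [691.8, 33.2, 90.5]
tool_rot: [-3.141, -0.0, 1.613]
force: [-0.4, -0.5, 0.4]
width: 36.8
gripper_force: 0.0
```

move_arm(
  targets="0 0 0 -2 0 0 0;0 0 0 -4 0 0 0;0 0 0 -4 0 0 0;0 0 0 -2.5 0 0 0;0 0 0 0 0 0 0",
)

```text
clock: 10.45
eef_pos: [695.6, 32.7, 222.8]
tool_rot: [3.13, 0.0, 1.613]
force: [0.9, -0.3, 0.8]
width: 42.7
gripper_force: 0.0
```

Run:
```python
from h import *
import pickle
print(state()); b=shot('top','t1.png'); pickle.dump(b,open('p1.pkl','wb'))
a=cv2.imread('pics/t1.png')
cv2.imwrite('pics/t1a.png',cv2.convertScaleAbs(cv2.resize(a[110:260,270:480],None,fx=3.6,fy=3.6,interpolation=cv2.INTER_CUBIC),alpha=1.3))
```

```text
{'clock': np.float64(10.4), 'eef_pos': array([695.6,  32.7, 222.8]), 'tool_rot': array([3.13 , 0.   , 1.613]), 'force': array([ 0.9, -0.3,  0.8]), 'width': np.float64(42.7), 'gripper_force': np.float64(0.0), 'qpos': array([-0.31 ,  0.735,  0.42 ,  1.401, -0.319,  1.061,  0.209])}
```

View pics/t1a.png

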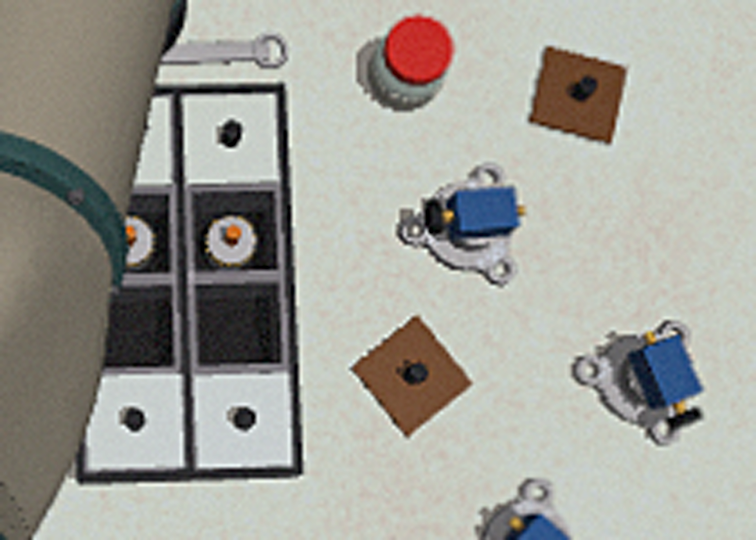

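Capsules stand in pockets 3 (stem at crop (131,232)) and 4 (crop (232,231)); pockets 1 and 2 are empty. That means two vessels and two heads, so I'll use vessels B and C. Now a closer look from above pocket 3/4.

move_arm(
  targets="-0.4 2 -3.8 0 0 0 0;-0.4 0 -3.6 0 0 0 0;-0.4 0 0 0 0 0 0;-0.4 0 0 0 0 0 0;-0.4 0 0 0 0 0 0",
)

```text
clock: 10.92
eef_pos: [618.7, 49.7, 215.1]
tool_rot: [3.142, -0.0, 1.614]
force: [0.3, -0.1, -0.3]
width: 25.8
gripper_force: 0.0
```

Run:
```python
from h import *
import pickle
print(state()); b=shot('wrist','w2.png'); pickle.dump(b,open('p2.pkl','wb'))
a=b['color'][:,:,::-1]
m=cv2.inRange(cv2.cvtColor(a.copy(),cv2.COLOR_BGR2HSV),(5,150,90),(20,255,255))
n,l,st,c=cv2.connectedComponentsWithStats(m)
for i in range(1,n):
    if st[i,4]>15: print(st[i],c[i].round(1))
```

```text
{'clock': np.float64(10.9), 'eef_pos': array([618.7,  49.7, 215.1]), 'tool_rot': array([ 3.142, -0.   ,  1.614]), 'force': array([ 0.3, -0.1, -0.3]), 'width': np.float64(25.8), 'gripper_force': np.float64(0.0), 'qpos': array([-0.382,  0.637,  0.426,  1.63 , -0.309,  0.942,  0.197])}
[ 547   46   93  310 2733] [596.8 201.7]
[314 191  11  17 150] [319.  199.2]
[311 264  12  23 197] [316.6 275.6]
[  48  266   64   63 2484] [ 79.6 296.4]
[215 358   6   8  27] [218.  361.5]
```

View pics/w2.png

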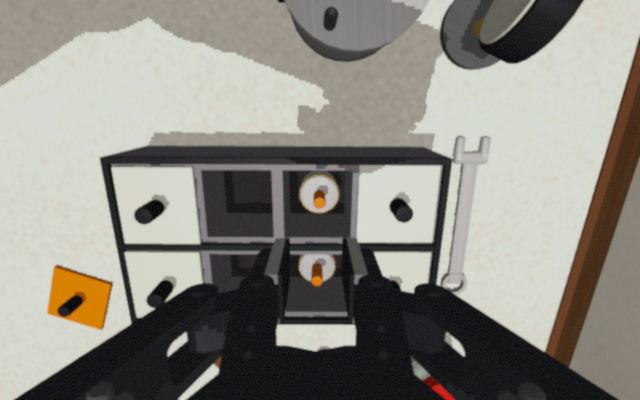

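Run:
```python
from h import *
import pickle
b=pickle.load(open('p2.pkl','rb')); t=pickle.load(open('p1.pkl','rb'))
for q,z in [((319.5,203),72),((319.5,194),42),((319,199.2),57),((317,281.5),72),((317,267),42),((316.6,275.6),57)]: print(at(b,*q,z).round(1))
q=np.array((232,231))/3.6+[270,110]-.36; print('top',at(t,*q,70)); q=np.array((231,241))/3.6+[270,110]-.36; print('top',at(t,*q,42))
plan(None,None,None,92.3)
```

```text
[622.4  30.3  72. ]
[622.7  30.6  42. ]
[622.1  29.5  57. ]
[623.8 -53.9  72. ]
[623.9 -54.   42. ]
[623.5 -56.   57. ]
top [622.76702192 -53.17217364  70.        ]
top [620.66097347 -54.29250723  42.        ]
turn 0.2 (1 rows)  shift [ 0.  0. -0.]  xy in 1 rows of [0. 0.]
```

move_arm(
  targets="-0.45 -1.98 0.29 2 0 0 0;-0.45 0 0 4 0 0 0;-0.45 0 0 4 0 0 0;-0.45 0 0 0 0 0 0;-0.45 0 0 0 0 0 0",
)

```text
clock: 11.38
eef_pos: [621.8, 29.7, 113.5]
tool_rot: [-3.137, 0.0, 1.613]
force: [-0.1, 0.7, -0.1]
width: 23.5
gripper_force: 0.0
```

Run:
```python
from h import *
print(state()); plan(622.4,30,48); b=shot('wrist')
cv2.imwrite('pics/w3.png',cv2.resize(b['color'][150:400,200:440,::-1],None,fx=2,fy=2))
```

```text
{'clock': np.float64(11.4), 'eef_pos': array([621.8,  29.7, 113.5]), 'tool_rot': array([-3.137,  0.   ,  1.613]), 'force': array([-0.1,  0.7, -0.1]), 'width': np.float64(23.5), 'gripper_force': np.float64(0.0), 'qpos': array([-0.311,  0.763,  0.366,  1.704, -0.371,  0.748,  0.28 ])}
turn -0.0 (0 rows)  shift [0.02 0.06 6.55]  xy in 1 rows of [0.02 0.06]
```

View pics/w3.png

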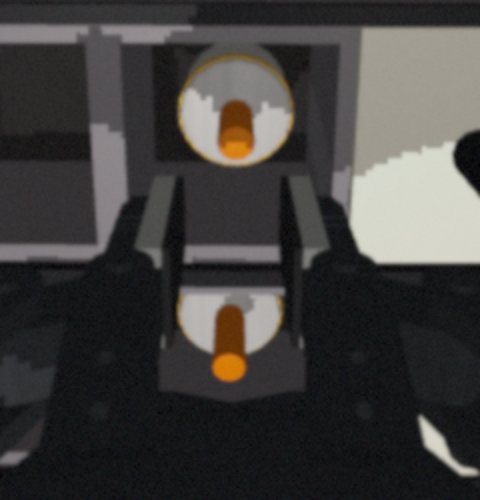

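The stem at (236,150) is centred between the fingers (160 and 308), and the pocket walls clear them. Descending.

move_arm(
  targets="-0.45 0 0 3 0 0 0;-0.45 0 0 2.5 0 0 0;-0.45 0 0 1 0 0 0;-0.45 0 0 0 0 0 0;-1 0 0 0 0 0 0",
)

```text
clock: 11.85
eef_pos: [624.0, 29.9, 52.1]
tool_rot: [3.139, 0.0, 1.614]
force: [-0.9, 0.9, 0.0]
width: 12.7
gripper_force: 0.3
```

move_arm(
  targets="-1 0 0 0 0 0 0;-1 0 0 0 0 0 0;-1 0 0 0 0 0 0;-1 0 0 -1 0 0 0;-1 0 0 -2 0 0 0",
)

```text
clock: 12.27
eef_pos: [620.7, 30.1, 79.4]
tool_rot: [-3.137, -0.0, 1.614]
force: [-0.0, 1.0, -1.3]
width: 9.8
gripper_force: 58.6
```

move_arm(
  targets="-1 0 0 -4 0 0 0;-1 0 0 -4 0 0 0;-1 0 0 -4 0 0 0;-1 0 0 0 0 0 0;-1 0 0 0 0 0 0",
)

```text
clock: 12.68
eef_pos: [624.2, 29.8, 203.9]
tool_rot: [3.135, -0.0, 1.614]
force: [-0.1, 0.2, -2.6]
width: 9.4
gripper_force: 58.8
```

Run:
```python
from h import *
print(state());plan(525.5,402.3,198,90); plan(376.5,278.2,198,90)
```

```text
{'clock': np.float64(12.7), 'eef_pos': array([624.2,  29.8, 203.9]), 'tool_rot': array([ 3.135, -0.   ,  1.614]), 'force': array([-0.1,  0.2, -2.6]), 'width': np.float64(9.4), 'gripper_force': np.float64(58.8), 'qpos': array([-0.346,  0.652,  0.423,  1.636, -0.32 ,  0.916,  0.238])}
turn 2.5 (1 rows)  shift [37.25 -9.87  0.59]  xy in 10 rows of [ 3.72 -0.99]
turn 2.5 (1 rows)  shift [ 24.84 -24.77   0.59]  xy in 9 rows of [ 2.76 -2.75]
```

move_arm(
  targets="-1 3.5 -0.95 0 0 0 0;-1 3.5 -0.95 0 0 0 0;-1 3.5 -0.95 0 0 0 0;-1 3.5 -0.95 0 0 0 0;-1 3.5 -0.95 0 0 0 0",
)

```text
clock: 13.1
eef_pos: [565.4, 204.0, 198.9]
tool_rot: [-3.138, 0.001, 1.613]
force: [1.3, -0.4, -1.8]
width: 9.7
gripper_force: 58.7
```

move_arm(
  targets="-1 3.5 -0.95 0 0 0 0;-1 3.5 -0.95 0 0 0 0;-1 3.5 -0.95 0 0 0 0;-1 3.5 -0.95 0 0 0 0;-1 0 0 0 0 0 0",
)

```text
clock: 13.52
eef_pos: [517.5, 351.4, 198.0]
tool_rot: [-3.136, -0.005, 1.626]
force: [-0.8, 1.2, -1.5]
width: 9.4
gripper_force: 58.7
```

move_arm(
  targets="-1 0 0 0 0 0 0;-1 0 0 0 0 0 0;-1 0 0 0 0 0 0;-1 0 0 0 0 0 0",
)

```text
clock: 13.85
eef_pos: [524.2, 339.0, 200.1]
tool_rot: [-3.141, 0.001, 1.611]
force: [-0.1, -0.5, -1.9]
width: 9.4
gripper_force: 58.7
```

Run:
```python
from h import *
import pickle
print(state()); b=shot('wrist'); pickle.dump(b,open('p4.pkl','wb'))
cv2.imwrite('pics/w4.png',cv2.resize(b['color'][0:300,120:520,::-1],None,fx=2,fy=2,interpolation=cv2.INTER_CUBIC))
```

```text
{'clock': np.float64(13.8), 'eef_pos': array([524.2, 339. , 200.1]), 'tool_rot': array([-3.141e+00,  1.000e-03,  1.611e+00]), 'force': array([-0.1, -0.5, -1.9]), 'width': np.float64(9.4), 'gripper_force': np.float64(58.7), 'qpos': array([-0.886,  0.664,  0.448,  1.635, -0.34 ,  0.923, -0.274])}
```

View pics/w4.png

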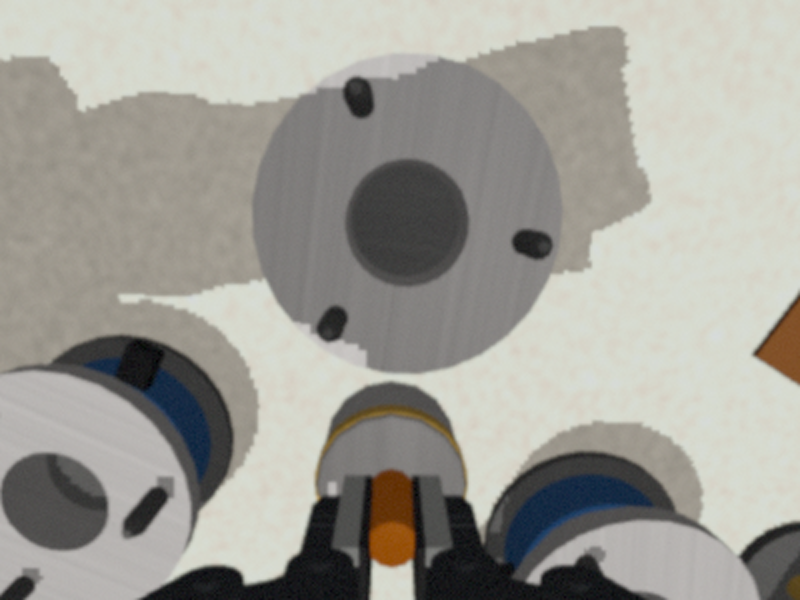

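The picture shows vessel B: bore centre (407,222), studs at (359,97), (532,244) and (332,323). The capsule hangs upright between the fingers at (391,545).

Run:
```python
from fit import *
import pickle
b=pickle.load(open('p4.pkl','rb'))
C=lambda *p:[np.array(q)/2+[120,0]-.25 for q in p]
x,e=fit3(b,C((359,97),(532,244),(332,323)),107,extra=[(C((407.5,222))[0],90)])
print(x[:2],np.degrees(x[2]),e,at(b,*C((407.5,222))[0],90))
# flange rim check
F=[at(b,*q,90)[:2] for q in C((252,215),(562,215),(407,53),(407,374))]; print(F)
plan(x[0],x[1])
```

```text
[526.56780352 403.94377867] -5.999206030837516 0.5486861451633905 [526.77510303 404.50079304  90.        ]
[array([466.97849185, 404.72858108]), array([585.91949845, 409.52029977]), array([523.83564464, 463.14449394]), array([529.4200943 , 344.07328282])]
turn -0.0 (0 rows)  shift [ 6.45  0.49 -0.  ]  xy in 2 rows of [3.23 0.25]
```

move_arm(
  targets="-1 3.2 0.25 0 0 0 0;-1 3.2 0.25 0 0 0 0;-1 0 0 0 0 0 0;-1 0 0 0 0 0 0;-1 0 0 0 0 0 0",
)

```text
clock: 14.32
eef_pos: [526.2, 403.9, 200.0]
tool_rot: [-3.141, 0.001, 1.613]
force: [-0.6, -1.0, -0.9]
width: 9.6
gripper_force: 58.8
```

move_arm(
  targets="-1 0 0 2 0 0 0;-1 0 0 2 0 0 0;-1 0 0 0 0 0 0;-1 0 0 0 0 0 0;-1 0 0 0 0 0 0",
)

```text
clock: 14.73
eef_pos: [526.9, 404.3, 161.4]
tool_rot: [3.14, -0.0, 1.612]
force: [-0.2, -0.3, -0.5]
width: 9.8
gripper_force: 58.8
```

Run:
```python
from h import *
print(state()); plan(526.5,403.9,97)
```

```text
{'clock': np.float64(14.7), 'eef_pos': array([526.9, 404.3, 161.4]), 'tool_rot': array([ 3.14 , -0.   ,  1.612]), 'force': array([-0.2, -0.3, -0.5]), 'width': np.float64(9.8), 'gripper_force': np.float64(58.8), 'qpos': array([-0.938,  0.761,  0.429,  1.551, -0.371,  0.909, -0.343])}
turn -0.0 (0 rows)  shift [-0.04 -0.04  6.44]  xy in 1 rows of [-0.04 -0.04]
```

move_arm(
  targets="-1 0 0 1.5 0 0 0;-1 0 0 1.5 0 0 0;-1 0 0 1.5 0 0 0;-1 0 0 1 0 0 0;-1 0 0 0.6 0 0 0",
)

```text
clock: 15.15
eef_pos: [526.1, 405.0, 99.2]
tool_rot: [3.141, -0.0, 1.613]
force: [0.1, -0.5, -1.8]
width: 9.7
gripper_force: 58.8
```

move_arm(
  targets="-1 0 0 0.3 0 0 0;-1 0 0 0 0 0 0;-1 0 0 0 0 0 0",
)

```text
clock: 15.4
eef_pos: [526.5, 405.4, 97.2]
tool_rot: [3.14, -0.001, 1.613]
force: [0.3, 0.5, -1.2]
width: 9.7
gripper_force: 59.0
```

move_arm(
  targets="-0.45 0 0 0 0 0 0;-0.45 0 0 0 0 0 0;-0.45 0 0 0 0 0 0;-0.45 0 0 -2 0 0 0;-0.45 0 0 -4 0 0 0",
)

```text
clock: 15.82
eef_pos: [522.7, 403.5, 152.5]
tool_rot: [-3.134, 0.005, 1.614]
force: [-0.0, 0.5, -0.1]
width: 23.5
gripper_force: 0.0
```

move_arm(
  targets="-0.45 0 0 -4 0 0 0;-0.45 -4 0 0 0 0 0;-0.45 -4 0 0 0 0 0;-0.45 0 0 0 0 0 0;-0.45 0 0 0 0 0 0",
)

```text
clock: 16.23
eef_pos: [530.4, 321.9, 197.5]
tool_rot: [3.14, 0.0, 1.608]
force: [0.1, 1.1, -0.3]
width: 23.7
gripper_force: 0.0
```

Run:
```python
from h import *
print(state()); b=shot('wrist','w5.png')
a=b['color'][:,:,::-1]
m=cv2.inRange(cv2.cvtColor(a.copy(),cv2.COLOR_BGR2HSV),(5,150,60),(20,255,255))
n,l,st,c=cv2.connectedComponentsWithStats(m)
for i in range(1,n):
    if st[i,4]>15: print(st[i],c[i].round(1),at(b,*c[i],105).round(1))
plan(623.6,-54,200,92.3)
```

```text
{'clock': np.float64(16.2), 'eef_pos': array([530.4, 321.9, 197.5]), 'tool_rot': array([3.14 , 0.   , 1.608]), 'force': array([ 0.1,  1.1, -0.3]), 'width': np.float64(23.7), 'gripper_force': np.float64(0.0), 'qpos': array([-0.86 ,  0.661,  0.448,  1.65 , -0.342,  0.909, -0.245])}
[306  75  16  18 224] [313.3  83.7] [524.9 406.  105. ]
[ 497  105   95   89 3999] [542.2 148.9] [696.8 366.9 105. ]
[514 276  22  19 122] [524.3 284.9] [709.5 252.2 105. ]
[608 314  32  82 504] [625.4 356.6] [821.3 180.4 105. ]
turn 0.0 (1 rows)  shift [-38.21   7.86  -0.3 ]  xy in 10 rows of [-3.82  0.79]
```

move_arm(
  targets="-0.45 -3.8 0.8 0 0 0 0;-0.45 -3.8 0.8 0 0 0 0;-0.45 -3.8 0.8 0 0 0 0;-0.45 -3.8 0.8 0 0 0 0;-0.45 -3.8 0.8 0 0 0 0",
)

```text
clock: 16.7
eef_pos: [577.8, 137.6, 196.1]
tool_rot: [3.141, -0.001, 1.617]
force: [1.6, -0.8, 0.1]
width: 23.8
gripper_force: 0.0
```

move_arm(
  targets="-0.45 -3.8 0.8 0 0 0 0;-0.45 -3.8 0.8 0 0 0 0;-0.45 -3.8 0.8 0 0 0 0;-0.45 -3.8 0.8 0 0 0 0;-0.45 -3.0 0.8 0 0 0 0",
)

```text
clock: 17.12
eef_pos: [626.0, -45.0, 196.2]
tool_rot: [3.141, 0.001, 1.614]
force: [0.1, -0.3, -0.2]
width: 23.3
gripper_force: 0.0
```

move_arm(
  targets="-0.45 0 0 0 0 0 0;-0.45 0 0 2 0 0 0;-0.45 0 0 0 0 0 0;-0.45 0 0 0 0 0 0;-0.45 0 0 0 0 0 0",
)

```text
clock: 17.53
eef_pos: [625.5, -41.4, 176.4]
tool_rot: [-3.141, -0.001, 1.616]
force: [0.1, -0.7, -0.5]
width: 23.4
gripper_force: 0.0
```

Run:
```python
from h import *
print(state()); b=shot('wrist','w6.png')
a=b['color'][:,:,::-1]
m=cv2.inRange(cv2.cvtColor(a.copy(),cv2.COLOR_BGR2HSV),(5,150,60),(20,255,255))
n,l,st,c=cv2.connectedComponentsWithStats(m)
for i in range(1,n):
    if st[i,4]>15 and 290<c[i][0]<350: print(st[i],c[i].round(1),at(b,*c[i],57).round(1))
plan(623.6,-54,49,92.3)
```

```text
{'clock': np.float64(17.5), 'eef_pos': array([625.5, -41.4, 176.4]), 'tool_rot': array([-3.141e+00, -1.000e-03,  1.616e+00]), 'force': array([ 0.1, -0.7, -0.5]), 'width': np.float64(23.4), 'gripper_force': np.float64(0.0), 'qpos': array([-0.217,  0.688,  0.401,  1.649, -0.33 ,  0.872,  0.361])}
[307 194  13  20 203] [313.5 203.9] [623.4 -54.3  57. ]
turn 0.3 (1 rows)  shift [-1.22 -0.26 12.78]  xy in 1 rows of [-1.22 -0.26]
```

move_arm(
  targets="-0.45 -1.25 -0.22 0 0 0 0;-0.45 0 0 4 0 0 0;-0.45 0 0 3 0 0 0;-0.45 0 0 0 0 0 0;-0.45 0 0 0 0 0 0",
)

```text
clock: 18.0
eef_pos: [622.6, -56.1, 105.8]
tool_rot: [-3.139, 0.0, 1.613]
force: [0.9, -1.2, 0.9]
width: 23.9
gripper_force: 0.0
```

move_arm(
  targets="-0.45 0 0 2.5 0 0 0;-0.45 0 0 2 0 0 0;-0.45 0 0 1.1 0 0 0;-0.45 0 0 0 0 0 0;-0.45 0 0 0 0 0 0",
)

```text
clock: 18.42
eef_pos: [624.4, -55.9, 51.6]
tool_rot: [3.14, 0.0, 1.614]
force: [0.1, 0.8, 0.4]
width: 23.7
gripper_force: 0.0
```

move_arm(
  targets="-1 0 0 0 0 0 0;-1 0 0 0 0 0 0;-1 0 0 0 0 0 0;-1 0 0 0 0 0 0;-1 0 0 0 0 0 0",
)

```text
clock: 18.83
eef_pos: [624.9, -56.0, 52.2]
tool_rot: [3.138, 0.001, 1.614]
force: [-0.8, -0.6, 7.4]
width: 9.5
gripper_force: 58.8
```

move_arm(
  targets="-1 0 0 -2 0 0 0;-1 0 0 -4 0 0 0;-1 0 0 -4 0 0 0;-1 0 0 -4 0 0 0;-1 0 0 -1 0 0 0",
)

```text
clock: 19.25
eef_pos: [626.9, -56.6, 207.3]
tool_rot: [3.131, 0.002, 1.613]
force: [1.6, -1.4, -0.8]
width: 9.7
gripper_force: 58.8
```

Run:
```python
from h import *
print(state());plan(376.5,218,200)
```

```text
{'clock': np.float64(19.2), 'eef_pos': array([626.9, -56.6, 207.3]), 'tool_rot': array([3.131e+00, 2.000e-03, 1.613e+00]), 'force': array([ 1.6, -1.4, -0.8]), 'width': np.float64(9.7), 'gripper_force': np.float64(58.8), 'qpos': array([-0.206,  0.652,  0.42 ,  1.624, -0.316,  0.923,  0.37 ])}
turn -0.0 (0 rows)  shift [ 28.5  -23.85   0.73]  xy in 10 rows of [ 2.85 -2.39]
```

move_arm(
  targets="-1 2.84 -2.36 0 0 0 0;-1 2.84 -2.36 0 0 0 0;-1 2.84 -2.36 0 0 0 0;-1 2.84 -2.36 0 0 0 0;-1 2.84 -2.36 0 0 0 0",
)

```text
clock: 19.67
eef_pos: [497.7, 82.4, 200.2]
tool_rot: [-3.141, -0.0, 1.613]
force: [1.1, 1.2, -1.8]
width: 9.4
gripper_force: 58.8
```

move_arm(
  targets="-1 2.84 -2.36 0 0 0 0;-1 2.84 -2.36 0 0 0 0;-1 2.84 -2.36 0 0 0 0;-1 2.84 -2.36 0 0 0 0;-1 2.84 -2.36 0 0 0 0",
)

```text
clock: 20.08
eef_pos: [373.8, 219.0, 200.3]
tool_rot: [-3.141, -0.0, 1.613]
force: [0.1, 1.1, -2.1]
width: 9.9
gripper_force: 58.8
```

move_arm(
  targets="-1 0 0 0 0 0 0;-1 0 0 0 0 0 0;-1 0 0 0 0 0 0;-1 0 0 0 0 0 0;-1 0 0 0 0 0 0",
)

```text
clock: 20.5
eef_pos: [376.5, 216.9, 200.4]
tool_rot: [3.141, 0.0, 1.611]
force: [-0.1, 1.4, -2.1]
width: 9.3
gripper_force: 58.8
```

Run:
```python
from h import *
import pickle
print(state()); b=shot('wrist'); pickle.dump(b,open('p7.pkl','wb'))
cv2.imwrite('pics/w7.png',cv2.resize(b['color'][0:300,120:520,::-1],None,fx=2,fy=2,interpolation=cv2.INTER_CUBIC))
```

```text
{'clock': np.float64(20.5), 'eef_pos': array([376.5, 216.9, 200.4]), 'tool_rot': array([3.141, 0.   , 1.611]), 'force': array([-0.1,  1.4, -2.1]), 'width': np.float64(9.3), 'gripper_force': np.float64(58.8), 'qpos': array([-0.929,  0.409,  0.467,  2.134, -0.295,  0.66 , -0.22 ])}
```

View pics/w7.png

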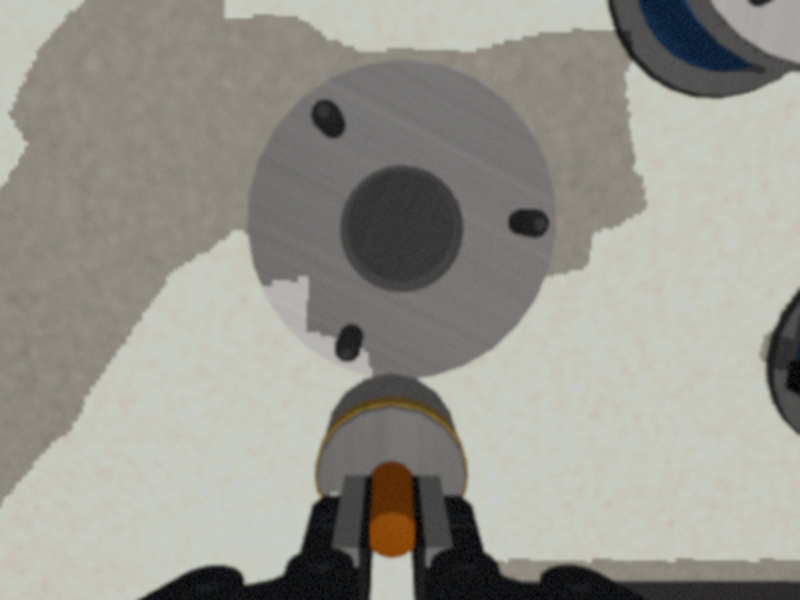

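Vessel C: bore centre (402,229), studs at (328,118), (529,223) and (349,342). The capsule is held upright.

Run:
```python
from fit import *
import pickle
b=pickle.load(open('p7.pkl','rb'))
C=lambda *p:[np.array(q)/2+[120,0]-.25 for q in p]
x,e=fit3(b,C((328,118),(529,223),(349,342)),107,extra=[(C((402,228.5))[0],90)])
print(x[:2],np.degrees(x[2]),e,at(b,*C((402,228.5))[0],90))
plan(x[0],x[1]-2,161)
```

```text
[377.02459417 279.6457909 ] 6.21130141915584 0.4365066806245377 [377.18734219 280.00812695  90.        ]
turn -0.0 (0 rows)  shift [6.06 0.31 3.93]  xy in 2 rows of [3.03 0.15]
```

move_arm(
  targets="-1 3.03 0.15 0 0 0 0;-1 3.03 0.15 0 0 0 0;-1 0 0 2 0 0 0;-1 0 0 2 0 0 0;-1 0 0 0 0 0 0",
)

```text
clock: 20.97
eef_pos: [374.6, 277.3, 157.7]
tool_rot: [-3.137, 0.004, 1.613]
force: [-1.1, -0.5, -1.5]
width: 9.4
gripper_force: 58.8
```

move_arm(
  targets="-1 0 0 0 0 0 0;-1 0 0 0 0 0 0;-1 0 0 0 0 0 0",
)

```text
clock: 21.22
eef_pos: [376.9, 278.5, 161.3]
tool_rot: [3.14, -0.001, 1.612]
force: [1.1, 0.7, -0.3]
width: 9.6
gripper_force: 58.8
```

move_arm(
  targets="-1 0 0 1.5 0 0 0;-1 0 0 1.5 0 0 0;-1 0 0 1.5 0 0 0;-1 0 0 1 0 0 0;-1 0 0 0.6 0 0 0",
)

```text
clock: 21.63
eef_pos: [376.2, 278.7, 99.2]
tool_rot: [3.141, -0.0, 1.613]
force: [-0.7, 1.1, -1.7]
width: 9.2
gripper_force: 58.9
```

move_arm(
  targets="-1 0 0 0.2 0 0 0;-1 0 0 0 0 0 0;-1 0 0 0 0 0 0",
)

```text
clock: 21.88
eef_pos: [376.5, 279.0, 98.0]
tool_rot: [3.141, -0.001, 1.613]
force: [0.3, -0.2, -1.1]
width: 9.7
gripper_force: 58.9
```

move_arm(
  targets="-0.45 0 0 0 0 0 0;-0.45 0 0 0 0 0 0;-0.45 0 0 0 0 0 0;-0.45 0 0 -2 0 0 0;-0.45 0 0 -4 0 0 0",
)

```text
clock: 22.3
eef_pos: [373.7, 277.3, 155.4]
tool_rot: [-3.135, 0.005, 1.614]
force: [0.5, 2.0, -0.6]
width: 23.6
gripper_force: 0.0
```

move_arm(
  targets="-0.45 0 0 -4 0 0 0;-0.45 -4 0 0 0 0 0;-0.45 -3 3 0 0 0 0;-0.45 -3 3 0 0 0 0;-0.45 0 0 0 0 0 0",
)

```text
clock: 22.72
eef_pos: [445.9, 175.5, 199.1]
tool_rot: [3.133, 0.002, 1.603]
force: [0.7, -0.8, 0.3]
width: 23.8
gripper_force: 0.0
```

Run:
```python
from h import *
print(state()); b=shot('wrist','w8.png')
a=b['color'][:,:,::-1]
m=cv2.inRange(cv2.cvtColor(a.copy(),cv2.COLOR_BGR2HSV),(5,150,60),(20,255,255))
n,l,st,c=cv2.connectedComponentsWithStats(m)
for i in range(1,n):
    if st[i,4]>15: print(st[i],c[i].round(1),at(b,*c[i],105).round(1))
t=shot('top','t8.png')
d=cv2.absdiff(cv2.imread('pics/t1.png'),cv2.imread('pics/t8.png'))[140:290,370:480].max(2)
print('head region changed px',(d>40).sum()); print(np.argwhere(d>40)[:10])
plan(643,-310,215,95)
```

```text
{'clock': np.float64(22.7), 'eef_pos': array([445.9, 175.5, 199.1]), 'tool_rot': array([3.133e+00, 2.000e-03, 1.603e+00]), 'force': array([ 0.7, -0.8,  0.3]), 'width': np.float64(23.8), 'gripper_force': np.float64(0.0), 'qpos': array([-0.766,  0.467,  0.466,  2.033, -0.311,  0.702, -0.073])}
[608   0  32  40 824] [627.   14.9] [652.5 311.1 105. ]
[205  35  26  24 408] [217.1  46.6] [375.4 281.4 105. ]
[628 155  12  14  62] [634.2 162.4] [689.8 211.2 105. ]
[185 367  36  33 372] [202.1 381.7] [344.5  -9.2 105. ]
head region changed px 1
[[42 33]]
turn -2.8 (1 rows)  shift [-50.66  15.92  -1.73]  xy in 14 rows of [-3.62  1.14]
```

move_arm(
  targets="0.3 -3.62 1.14 -1 0 0 -2.6;0.3 -3.62 1.14 -0.7 0 0 0;0.3 -3.62 1.14 0 0 0 0;0.3 -3.62 1.14 0 0 0 0;0.3 -3.62 1.14 0 0 0 0",
)

```text
clock: 23.23
eef_pos: [509.9, 7.1, 214.4]
tool_rot: [-3.141, -0.001, 1.662]
force: [0.1, 1.1, -0.4]
width: 55.7
gripper_force: 0.0
```

move_arm(
  targets="0.3 -3.62 1.14 0 0 0 0;0.3 -3.62 1.14 0 0 0 0;0.3 -3.62 1.14 0 0 0 0;0.3 -3.62 1.14 0 0 0 0;0.3 -3.62 1.14 0 0 0 0",
)

```text
clock: 23.65
eef_pos: [583.3, -168.0, 214.0]
tool_rot: [-3.141, -0.002, 1.662]
force: [1.2, 0.8, 0.5]
width: 55.8
gripper_force: 0.0
```

move_arm(
  targets="0.3 -3.62 1.14 0 0 0 0;0.3 -3.62 1.14 0 0 0 0;0.3 -3.62 1.14 0 0 0 0;0.3 -3.62 1.14 0 0 0 0;0.3 0 0 0 0 0 0",
)

```text
clock: 24.07
eef_pos: [641.2, -316.2, 213.4]
tool_rot: [-3.141, 0.006, 1.654]
force: [-1.3, -0.7, -0.1]
width: 55.5
gripper_force: 0.0
```

move_arm(
  targets="0.3 0 0 0 0 0 0;0.3 0 0 0 0 0 0;0.3 0 0 0 0 0 0;0.3 0 0 0 0 0 0",
)

```text
clock: 24.4
eef_pos: [641.5, -306.2, 214.4]
tool_rot: [3.142, -0.002, 1.662]
force: [-0.6, 0.4, -0.1]
width: 55.5
gripper_force: 0.0
```

Run:
```python
from h import *
import pickle
print(state()); b=shot('wrist'); pickle.dump(b,open('p9.pkl','wb'))
cv2.imwrite('pics/w9.png',cv2.resize(b['color'][0:300,120:520,::-1],None,fx=2,fy=2,interpolation=cv2.INTER_CUBIC))
```

```text
{'clock': np.float64(24.4), 'eef_pos': array([ 641.5, -306.2,  214.4]), 'tool_rot': array([ 3.142e+00, -2.000e-03,  1.662e+00]), 'force': array([-0.6,  0.4, -0.1]), 'width': np.float64(55.5), 'gripper_force': np.float64(0.0), 'qpos': array([ 0.198,  0.771,  0.408,  1.347, -0.319,  1.089,  0.742])}
```

View pics/w9.png

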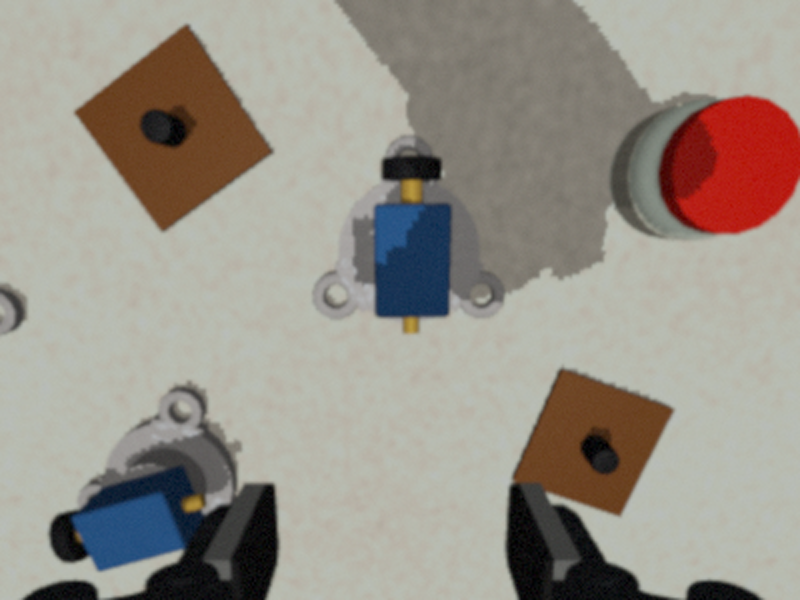

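Head 1: valve block top corners (375,204) to (450,317), lug holes (334,295) and (482,294), handwheel (412,168) pointing along tool +x. The jar at (735,165) and the brown plates are well clear.

```bash
cat >> fit.py <<'E'
def fithead(im,corners,holes,hang,yaw0):
    "corners: 4 px of valve block top (z72) in order (+x+y),( +x-y),(-x-y),(-x+y); holes px (z12) with angles hang deg"
    cor=np.array([(25,17),(25,-17),(-25,-17),(-25,17)],float)
    hp=np.array([(46*np.cos(np.radians(a)),46*np.sin(np.radians(a))) for a in hang]).reshape(-1,2)
    def res(p):
        R=np.array([[np.cos(p[2]),-np.sin(p[2])],[np.sin(p[2]),np.cos(p[2])]])
        P=np.vstack([np.c_[cor@R.T+p[:2],np.full(4,72)],np.c_[hp@R.T+p[:2],np.full(len(hp),12)]])
        return (proj(im,P)-np.vstack([corners,*holes] if len(hp) else corners)).ravel()
    s=least_squares(res,[*at(im,*np.mean(corners,0),72)[:2],np.radians(yaw0)])
    print('head',s.x[:2].round(1),'yaw',np.degrees(s.x[2]).round(1),'res',s.fun.round(1)); return s.x
E
python3 - <<'E'
from fit import *
import pickle
b=pickle.load(open('p9.pkl','rb'))
C=lambda *p:[np.array(q)/2+[120,0]-.25 for q in p]
x=fithead(b,C((375,204),(451,204),(449,318),(376,316)),C((334,295),(482,294)),[120,240],95)
plan(x[0],x[1],None,np.degrees(x[2])); print(x)
E
```

```text
head [ 645.3 -257.5] yaw 95.2 res [-0.7 -0.7  0.7 -0.7  0.2 -0.1 -0.8  0.8  0.7  0.3  0.   0.8]
turn -0.0 (1 rows)  shift [ 4.86  0.84 -0.  ]  xy in 2 rows of [2.43 0.42]
[ 645.34378012 -257.53800225    1.66193252]
```

move_arm(
  targets="0.2 2.43 0.42 0 0 0 0;0.2 2.43 0.42 4 0 0 0;0.2 0 0 4 0 0 0;0.2 0 0 4 0 0 0;0.2 0 0 0 0 0 0",
)

```text
clock: 24.87
eef_pos: [639.9, -257.6, 90.9]
tool_rot: [-3.129, -0.008, 1.661]
force: [-2.1, 1.8, -1.0]
width: 51.3
gripper_force: 0.0
```

move_arm(
  targets="0.2 0 0 0 0 0 0;0.2 0 0 0 0 0 0;0.2 0 0 2.5 0 0 0;0.2 0 0 2 0 0 0;0.2 0 0 1 0 0 0",
)

```text
clock: 25.28
eef_pos: [645.9, -263.3, 45.4]
tool_rot: [3.139, 0.001, 1.659]
force: [-1.4, 0.7, -1.1]
width: 51.4
gripper_force: 0.0
```

move_arm(
  targets="0.2 0 0 0 0 0 0;0.2 0 0 0 0 0 0;0.2 0 0 0 0 0 0",
)

```text
clock: 25.53
eef_pos: [646.3, -263.6, 46.2]
tool_rot: [3.138, 0.002, 1.659]
force: [0.9, -0.3, 0.3]
width: 51.3
gripper_force: 0.0
```

move_arm(
  targets="-1 0 0 0 0 0 0;-1 0 0 0 0 0 0;-1 0 0 0 0 0 0;-1 0 0 0 0 0 0;-1 0 0 0 0 0 0",
)

```text
clock: 25.95
eef_pos: [646.2, -263.3, 45.8]
tool_rot: [3.139, 0.002, 1.659]
force: [0.8, 0.5, 6.5]
width: 33.0
gripper_force: 60.1
```

move_arm(
  targets="-1 0 0 0 0 0 0;-1 0 0 -0.5 0 0 0;-1 0 0 -1 0 0 0;-1 0 0 -1 0 0 0;-1 0 0 0 0 0 0",
)

```text
clock: 26.37
eef_pos: [646.0, -263.3, 71.1]
tool_rot: [3.139, 0.002, 1.659]
force: [0.5, 0.3, -4.2]
width: 33.1
gripper_force: 60.6
```

move_arm(
  targets="-1 0 0 -3 0 0 0;-1 0 0 -3.5 0 0 0;-1 0 0 -3.5 0 0 0;-1 0 0 -3 0 0 0;-1 0 0 0 0 0 -6.3",
)

```text
clock: 26.78
eef_pos: [648.5, -265.0, 206.6]
tool_rot: [3.132, 0.008, 1.77]
force: [1.4, -1.6, -3.7]
width: 32.9
gripper_force: 62.0
```

move_arm(
  targets="-1 0 0 0 0 0 -6.3;-1 0 0 0 0 0 -6.3;-1 0 0 0 0 0 0;-1 0 0 0 0 0 0;-1 0 0 0 0 0 0",
)

```text
clock: 27.2
eef_pos: [644.6, -262.7, 198.5]
tool_rot: [-3.141, -0.0, 1.986]
force: [0.9, 0.6, -5.3]
width: 32.6
gripper_force: 61.8
```

Run:
```python
from h import *
print(state()); plan(528.9,398.7,201,114)
```

```text
{'clock': np.float64(27.2), 'eef_pos': array([ 644.6, -262.7,  198.5]), 'tool_rot': array([-3.141, -0.   ,  1.986]), 'force': array([ 0.9,  0.6, -5.3]), 'width': np.float64(32.6), 'gripper_force': np.float64(61.8), 'qpos': array([ 0.175,  0.751,  0.321,  1.411, -0.255,  1.021,  0.965])}
turn -0.2 (1 rows)  shift [65.13 16.33 -0.25]  xy in 17 rows of [3.83 0.96]
```

move_arm(
  targets="-1 3.83 0.96 0 0 0 -0.2;-1 3.83 0.96 0 0 0 0;-1 3.83 0.96 0 0 0 0;-1 3.83 0.96 0 0 0 0;-1 3.83 0.96 0 0 0 0",
)

```text
clock: 27.62
eef_pos: [609.9, -66.5, 198.7]
tool_rot: [-3.142, 0.0, 1.99]
force: [0.5, 0.6, -5.0]
width: 33.3
gripper_force: 61.7
```

move_arm(
  targets="-1 3.83 0.96 0 0 0 0;-1 3.83 0.96 0 0 0 0;-1 3.83 0.96 0 0 0 0;-1 3.83 0.96 0 0 0 0;-1 3.83 0.96 0 0 0 0",
)

```text
clock: 28.03
eef_pos: [575.4, 128.0, 199.0]
tool_rot: [3.141, 0.0, 1.99]
force: [0.8, 0.7, -4.9]
width: 33.2
gripper_force: 61.7
```

move_arm(
  targets="-1 3.83 0.96 0 0 0 0;-1 3.83 0.96 0 0 0 0;-1 3.83 0.96 0 0 0 0;-1 3.83 0.96 0 0 0 0;-1 3 0.8 0 0 0 0",
)

```text
clock: 28.45
eef_pos: [541.8, 316.7, 198.7]
tool_rot: [3.141, -0.002, 1.993]
force: [0.4, 1.1, -5.2]
width: 33.0
gripper_force: 61.8
```

move_arm(
  targets="-1 2.5 0.7 0 0 0 0;-1 1.5 0.4 0 0 0 0;-1 0 0 0 0 0 0;-1 0 0 0 0 0 0;-1 0 0 0 0 0 0",
)

```text
clock: 28.87
eef_pos: [537.7, 351.0, 198.8]
tool_rot: [-3.141, 0.002, 1.99]
force: [0.1, -0.5, -4.5]
width: 32.8
gripper_force: 61.7
```

move_arm(
  targets="-1 0 0 0 0 0 0;-1 0 0 0 0 0 0;-1 0 0 0 0 0 0",
)

```text
clock: 29.12
eef_pos: [537.6, 352.0, 199.0]
tool_rot: [3.142, 0.0, 1.99]
force: [0.5, 0.0, -5.2]
width: 33.0
gripper_force: 61.7
```

Run:
```python
from h import *
import pickle
print(state()); plan(528.9,398.7,185,114); b=shot('wrist'); pickle.dump(b,open('p10.pkl','wb'))
cv2.imwrite('pics/w10.png',cv2.convertScaleAbs(cv2.resize(b['color'][100:400,120:520,::-1],None,fx=2,fy=2,interpolation=cv2.INTER_CUBIC),alpha=1.3))
```

```text
{'clock': np.float64(29.1), 'eef_pos': array([537.6, 352. , 199. ]), 'tool_rot': array([3.142, 0.   , 1.99 ]), 'force': array([ 0.5,  0. , -5.2]), 'width': np.float64(33.0), 'gripper_force': np.float64(61.7), 'qpos': array([-0.837,  0.677,  0.365,  1.581, -0.281,  0.936,  0.041])}
turn 0.0 (1 rows)  shift [4.62 1.11 1.4 ]  xy in 2 rows of [2.31 0.55]
```

View pics/w10.png

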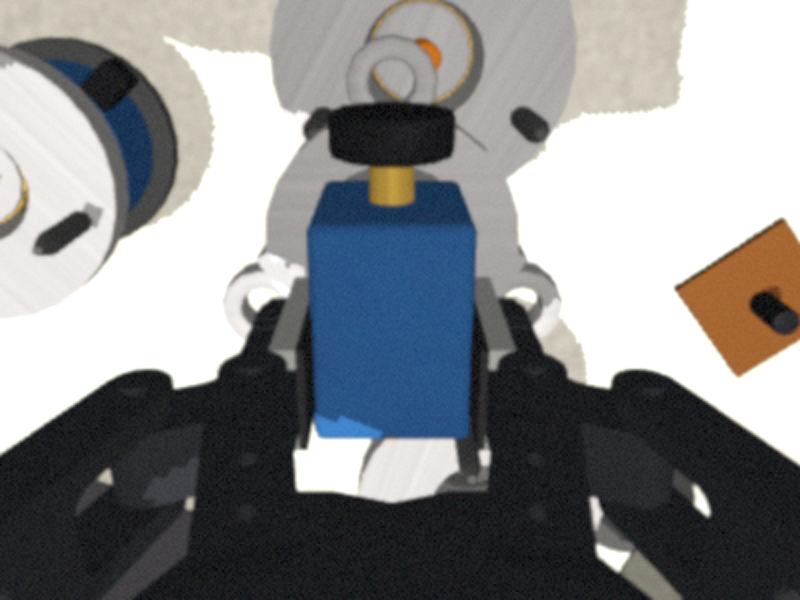

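The held head shows its front hole at (393,80), valve block top corners (308,227), (474,227), (469,437) and (314,437). Capsule 3 stands in vessel B's bore at (425,50).

Run:
```python
from fit import *
import pickle
b=pickle.load(open('p10.pkl','rb'))
C=lambda *p:[np.array(q)/2+[120,100]-.25 for q in p]
cor=np.array([(25,17),(25,-17),(-25,-17),(-25,17)],float)
obs=np.vstack([C((308,227),(474,227),(469,437),(314,437)),C((393,80))])
def res(p):
    R=np.array([[np.cos(p[2]),-np.sin(p[2])],[np.sin(p[2]),np.cos(p[2])]])
    P=np.vstack([np.c_[cor@R.T+p[:2],np.full(4,p[3]+72)],np.r_[R@[46,0]+p[:2],p[3]+12]])
    return (proj(b,P)-obs).ravel()
s=least_squares(res,[537,355,1.99,153]); x=s.x; print(x,s.fun.round(1))
d=x[:2]-[537.6,352.0]; a=1.99; print('tool x,y offset',np.cos(a)*d[0]+np.sin(a)*d[1],np.sin(a)*d[0]-np.cos(a)*d[1],np.degrees(x[2]-a))
g=C((425,50))
```

```text
[534.68265063 355.78464232   1.98949725 149.80972247] [-0.8 -1.   1.3 -0.9 -0.6  0.3  0.5  0.2 -0.6  2. ]
tool x,y offset 4.644400934401974 -1.1242707931548417 -0.028805394204759374
```

move_arm(
  targets="-1 2.3 0.55 0 0 0 0;-1 2.3 0.55 0 0 0 0;-1 0 0 1 0 0 0;-1 0 0 1 0 0 0;-1 0 0 0 0 0 0",
)

```text
clock: 29.58
eef_pos: [526.8, 398.4, 176.3]
tool_rot: [-3.137, 0.002, 1.992]
force: [-1.0, 0.2, -6.3]
width: 32.7
gripper_force: 61.7
```

move_arm(
  targets="-1 0 0 0 0 0 0;-1 0 0 0 0 0 0;-1 0 0 0 0 0 0;-1 0 0 0 0 0 0;-1 0 0 0 0 0 0",
)

```text
clock: 30.0
eef_pos: [528.6, 399.6, 179.4]
tool_rot: [3.141, -0.0, 1.992]
force: [-0.1, 0.2, -5.1]
width: 32.6
gripper_force: 61.7
```

Run:
```python
from h import *
s=read_state();print(state(),s['torque']); plan(528.7,398.7,170,114)
```

```text
{'clock': np.float64(30.0), 'eef_pos': array([528.6, 399.6, 179.4]), 'tool_rot': array([ 3.141, -0.   ,  1.992]), 'force': array([-0.1,  0.2, -5.1]), 'width': np.float64(32.6), 'gripper_force': np.float64(61.7), 'qpos': array([-0.893,  0.727,  0.358,  1.539, -0.295,  0.929, -0.019])} [-0.03502137 -0.00792504  0.02992432]
turn 0.1 (1 rows)  shift [-0.09 -0.03  0.94]  xy in 1 rows of [-0.09 -0.03]
```

move_arm(
  targets="-1 -0.05 -0.03 0.4 0 0 0.1;-1 0 0 0.3 0 0 0;-1 0 0 0.3 0 0 0;-1 0 0 0.3 0 0 0;-1 0 0 0 0 0 0",
)

```text
clock: 30.42
eef_pos: [527.5, 399.0, 164.8]
tool_rot: [-3.14, 0.0, 1.991]
force: [-0.8, -0.8, -5.4]
width: 32.8
gripper_force: 61.8
```

move_arm(
  targets="-1 0 0 0.2 0 0 0;-1 0 0 0.2 0 0 0;-1 0 0 0 0 0 0",
)

```text
clock: 30.67
eef_pos: [527.9, 399.2, 161.4]
tool_rot: [-3.141, 0.0, 1.991]
force: [-0.3, -0.8, -5.6]
width: 32.9
gripper_force: 61.8
```

move_arm(
  targets="-1 0 0 0.2 0 0 0;-1 0 0 0.2 0 0 0;-1 0 0 0 0 0 0",
)

```text
clock: 30.92
eef_pos: [528.2, 399.2, 157.5]
tool_rot: [3.142, 0.0, 1.991]
force: [1.0, 0.4, -5.0]
width: 33.1
gripper_force: 61.8
```

move_arm(
  targets="-1 0 0 0.3 0 0 0;-1 0 0 0.3 0 0 0;-1 0 0 0.3 0 0 0;-1 0 0 0 0 0 0",
)

```text
clock: 31.25
eef_pos: [528.1, 399.2, 148.1]
tool_rot: [-3.141, 0.0, 1.991]
force: [0.4, -0.0, -6.8]
width: 33.4
gripper_force: 61.8
```

move_arm(
  targets="-1 0 0 0.3 0 0 0;-1 0 0 0.3 0 0 0;-1 0 0 0.2 0 0 0;-1 0 0 0 0 0 0;-1 0 0 0 0 0 0",
)

```text
clock: 31.67
eef_pos: [528.2, 399.2, 140.6]
tool_rot: [-3.142, 0.0, 1.991]
force: [0.6, 0.6, -4.1]
width: 33.3
gripper_force: 61.9
```

move_arm(
  targets="-1 0 0 0.2 0 0 0;-1 0 0 0.2 0 0 0;-1 0 0 0 0 0 0;-1 0 0 0 0 0 0",
)

```text
clock: 32.0
eef_pos: [528.2, 399.2, 136.7]
tool_rot: [3.142, 0.0, 1.991]
force: [0.4, 0.1, -5.5]
width: 32.9
gripper_force: 61.9
```

move_arm(
  targets="-1 0 0 0.2 0 0 0;-1 0 0 0.1 0 0 0;-1 0 0 0 0 0 0",
)

```text
clock: 32.25
eef_pos: [528.4, 399.0, 135.8]
tool_rot: [3.141, -0.001, 1.99]
force: [-1.8, -2.3, 6.0]
width: 32.9
gripper_force: 63.4
```

move_arm(
  targets="-0.7 0 0 0 0 0 0;0.2 0 0 0 0 0 0;0.2 0 0 0 0 0 0;0.2 0 0 0 0 0 0;0.2 0 0 0 0 0 0",
)

```text
clock: 32.67
eef_pos: [528.2, 399.4, 133.9]
tool_rot: [3.141, -0.0, 1.991]
force: [0.1, -0.3, 0.2]
width: 51.3
gripper_force: 0.0
```

move_arm(
  targets="0.2 0 0 -2 0 0 0;0.2 0 0 -3 0 0 0;0.2 0 0 -3 0 0 0;0.2 -3 -2 0 0 0 0;0.2 -3.5 -2 0 0 0 0",
)

```text
clock: 33.08
eef_pos: [518.4, 327.0, 215.5]
tool_rot: [3.136, -0.002, 1.997]
force: [0.5, -1.2, 0.2]
width: 51.2
gripper_force: 0.0
```

move_arm(
  targets="0.2 0 0 0 0 0 0;0.2 0 0 0 0 0 0;0.2 0 0 0 0 0 0",
)

```text
clock: 33.33
eef_pos: [518.2, 324.0, 214.1]
tool_rot: [3.141, -0.001, 1.99]
force: [0.1, 1.6, -0.6]
width: 51.0
gripper_force: 0.0
```

Run:
```python
from h import *
import pickle
print(state()); b=shot('wrist'); t=shot('top','t11.png'); pickle.dump((b,t),open('p11.pkl','wb'))
w=cv2.resize(b['color'][0:300,60:460,::-1],None,fx=1,fy=1)
a=cv2.resize(t['color'][130:300,360:500,::-1],None,fx=2.8,fy=2.8,interpolation=cv2.INTER_CUBIC)
W=np.zeros((476,792,3),np.uint8); W[:300,:400]=w; W[:,400:]=a
cv2.imwrite('pics/m11.png',cv2.convertScaleAbs(W,alpha=1.2))
```

```text
{'clock': np.float64(33.3), 'eef_pos': array([518.2, 324. , 214.1]), 'tool_rot': array([ 3.141e+00, -1.000e-03,  1.990e+00]), 'force': array([ 0.1,  1.6, -0.6]), 'width': np.float64(51.0), 'gripper_force': np.float64(0.0), 'qpos': array([-0.833,  0.616,  0.374,  1.658, -0.27 ,  0.918,  0.062])}
```

View pics/m11.png

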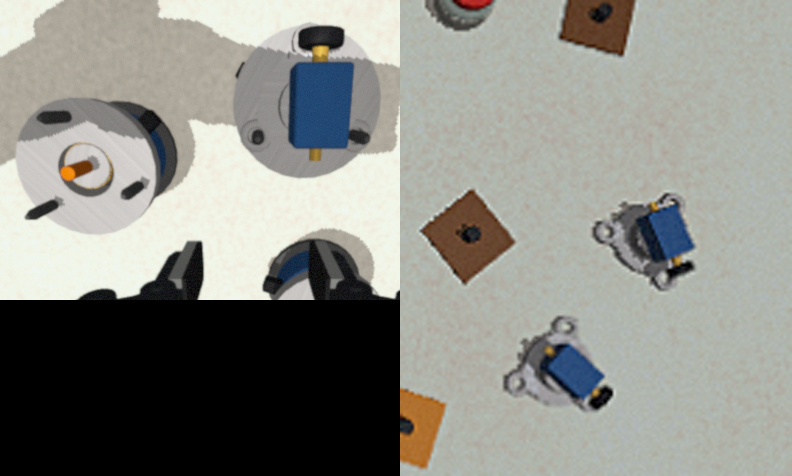

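Head 1 is seated on vessel B, with stud tips showing through the holes at (257,137) and (358,137). Capsule 4 stands upright in vessel C. Heads 2 and 3 have not moved, so head 3 goes to vessel C.

move_arm(
  targets="0.2 -3.3 -2 0 0 0 0;0.2 -3.3 -2 0 0 0 0;0.2 -3.3 -2 0 0 0 0;0.2 -3.3 -2 0 0 0 0;0.2 -3.3 -2 0 0 0 0",
)

```text
clock: 33.85
eef_pos: [493.9, 131.9, 213.6]
tool_rot: [3.141, 0.0, 1.993]
force: [-0.5, -0.7, -0.4]
width: 51.3
gripper_force: 0.0
```

move_arm(
  targets="0.2 -3.3 -2 0 0 0 0;0.2 -3.3 -2 0 0 0 0;0.2 -3.3 -2 0 0 0 0;0.2 -3.3 -2 0 0 0 0;0.2 -3.3 -2 0 0 0 0",
)

```text
clock: 34.27
eef_pos: [470.4, -60.0, 213.8]
tool_rot: [3.141, 0.0, 1.993]
force: [1.2, -0.7, -0.6]
width: 51.0
gripper_force: 0.0
```

move_arm(
  targets="0.2 0 0 0 0 0 6.76;0.2 0 0 0 0 0 6.76;0.2 0 0 0 0 0 6.76;0.2 0 0 0 0 0 6.76;0.2 0 0 0 0 0 6.76",
)

```text
clock: 34.68
eef_pos: [470.9, -58.5, 213.7]
tool_rot: [3.141, -0.0, 1.397]
force: [-0.4, -0.2, 0.2]
width: 51.1
gripper_force: 0.0
```

move_arm(
  targets="0.2 0 0 0 0 0 6.76;0.2 0 0 0 0 0 6.76;0.2 0 0 0 0 0 6.76;0.2 0 0 0 0 0 6.76;0.2 0 0 0 0 0 6.76",
)

```text
clock: 35.1
eef_pos: [470.9, -58.3, 213.6]
tool_rot: [3.141, -0.0, 0.807]
force: [-0.1, -0.4, -0.2]
width: 51.0
gripper_force: 0.0
```

move_arm(
  targets="0.2 -3.6 1.17 0 0 0 0;0.2 -3.6 1.17 0 0 0 0;0.2 -3.6 1.17 0 0 0 0;0.2 -3.6 1.17 0 0 0 0;0.2 0 0 0 0 0 0",
)

```text
clock: 35.52
eef_pos: [402.2, -203.0, 214.6]
tool_rot: [3.137, 0.003, 0.801]
force: [-0.2, 0.5, 0.8]
width: 51.3
gripper_force: 0.0
```

Run:
```python
from h import *
print(state()); plan(339,-333,214,46.4)
```

```text
{'clock': np.float64(35.5), 'eef_pos': array([ 402.2, -203. ,  214.6]), 'tool_rot': array([3.137e+00, 3.000e-03, 8.010e-01]), 'force': array([-0.2,  0.5,  0.8]), 'width': np.float64(51.3), 'gripper_force': np.float64(0.0), 'qpos': array([-0.113,  0.457,  0.728,  2.085, -0.438,  0.751,  0.121])}
turn -0.5 (1 rows)  shift [-13.77   4.39   0.06]  xy in 4 rows of [-3.44  1.1 ]
```

move_arm(
  targets="0.2 -3.44 1.1 0 0 0 -0.5;0.2 -3.44 1.1 0 0 0 0;0.2 -3.44 1.1 0 0 0 0;0.2 -3.44 1.1 0 0 0 0;0.2 0 0 0 0 0 0",
)

```text
clock: 35.93
eef_pos: [339.8, -333.9, 214.7]
tool_rot: [3.137, 0.005, 0.811]
force: [0.0, -0.6, 0.2]
width: 51.3
gripper_force: 0.0
```

move_arm(
  targets="0.2 0 0 0 0 0 0;0.2 0 0 0 0 0 0;0.2 0 0 0 0 0 0;0.2 0 0 0 0 0 0",
)

```text
clock: 36.27
eef_pos: [343.8, -324.8, 213.6]
tool_rot: [-3.141, -0.001, 0.823]
force: [-0.0, 0.3, 0.2]
width: 51.3
gripper_force: 0.0
```

Run:
```python
from h import *
import pickle
print(state()); b=shot('wrist'); pickle.dump(b,open('p12.pkl','wb'))
cv2.imwrite('pics/w12.png',cv2.resize(b['color'][0:300,120:520,::-1],None,fx=2,fy=2,interpolation=cv2.INTER_CUBIC))
```

```text
{'clock': np.float64(36.3), 'eef_pos': array([ 343.8, -324.8,  213.6]), 'tool_rot': array([-3.141e+00, -1.000e-03,  8.230e-01]), 'force': array([-0. ,  0.3,  0.2]), 'width': np.float64(51.3), 'gripper_force': np.float64(0.0), 'qpos': array([ 0.219,  0.484,  0.691,  2.028, -0.437,  0.779,  0.424])}
```

View pics/w12.png

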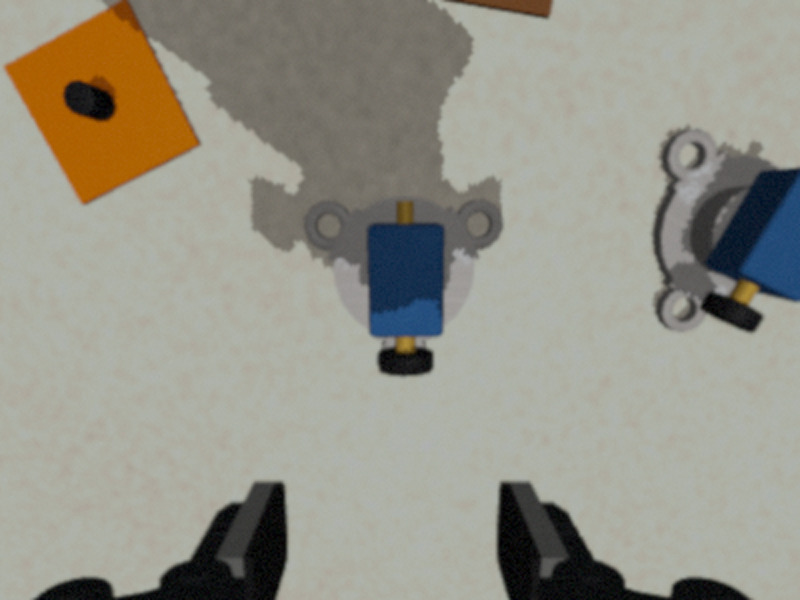

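Head 3: block top corners (369,224), (443,224), (442,334) and (370,335), holes at (329,223) and (479,224). The handwheel points to the bottom of the picture, along tool −x.

Run:
```python
from fit import *
import pickle
b=pickle.load(open('p12.pkl','rb'))
C=lambda *p:[np.array(q)/2+[120,0]-.25 for q in p]
x=fithead(b,C((442,334),(370,335),(369,224),(443,224)),C((479,224),(329,223)),[120,240],226.5)
plan(x[0],x[1],None,np.degrees(x[2])-180); print(x)
```

```text
head [ 375.4 -300.2] yaw 227.2 res [ 0.5  1.  -0.8  0.6 -1.  -0.7  1.3 -0.8  0.4 -0.2 -0.5  0.4]
turn -0.1 (1 rows)  shift [ 3.96  0.65 -0.  ]  xy in 2 rows of [1.98 0.33]
[ 375.35623106 -300.24922718    3.96584329]
```

move_arm(
  targets="0.2 2 0.33 0 0 0 0;0.2 1.96 0.32 0 0 0 0;0.2 0 0 2.5 0 0 0;0.2 0 0 2.5 0 0 0;0.2 0 0 2.5 0 0 0",
)

```text
clock: 36.73
eef_pos: [375.9, -300.6, 138.2]
tool_rot: [3.14, -0.0, 0.823]
force: [0.3, -0.4, -0.4]
width: 51.6
gripper_force: 0.0
```

move_arm(
  targets="0.2 0 0 2.5 0 0 0;0.2 0 0 2 0 0 0;0.2 0 0 0 0 0 0;0.2 0 0 0 0 0 0;0.2 0 0 0 0 0 0",
)

```text
clock: 37.15
eef_pos: [375.1, -302.1, 94.7]
tool_rot: [3.14, -0.0, 0.82]
force: [0.1, 0.1, 0.3]
width: 51.4
gripper_force: 0.0
```

Run:
```python
from h import *
print(state()); plan(375.4,-300.2,44,47.2)
```

```text
{'clock': np.float64(37.2), 'eef_pos': array([ 375.1, -302.1,   94.7]), 'tool_rot': array([ 3.14, -0.  ,  0.82]), 'force': array([0.1, 0.1, 0.3]), 'width': np.float64(51.4), 'gripper_force': np.float64(0.0), 'qpos': array([ 0.293,  0.673,  0.491,  2.11 , -0.648,  0.508,  0.522])}
turn -0.2 (1 rows)  shift [ 0.16 -0.1   5.07]  xy in 1 rows of [ 0.16 -0.1 ]
```

move_arm(
  targets="0.2 0.16 -0.1 1.5 0 0 -0.2;0.2 0 0 1.5 0 0 0;0.2 0 0 1.2 0 0 0;0.2 0 0 0.8 0 0 0;0.2 0 0 0 0 0 0",
)

```text
clock: 37.57
eef_pos: [375.0, -299.9, 43.8]
tool_rot: [3.142, -0.0, 0.823]
force: [-0.4, -0.1, 0.7]
width: 50.9
gripper_force: 0.0
```

move_arm(
  targets="0.2 0 0 0 0 0 0;0.2 0 0 0 0 0 0;0.2 0 0 0 0 0 0",
)

```text
clock: 37.82
eef_pos: [375.2, -300.4, 44.7]
tool_rot: [3.14, -0.0, 0.823]
force: [-0.3, 0.6, 0.2]
width: 51.2
gripper_force: 0.0
```

move_arm(
  targets="-1 0 0 0 0 0 0;-1 0 0 0 0 0 0;-1 0 0 0 0 0 0;-1 0 0 0 0 0 0;-1 0 0 0 0 0 0",
)

```text
clock: 38.23
eef_pos: [375.1, -300.3, 44.6]
tool_rot: [3.14, -0.0, 0.823]
force: [0.2, 0.4, 5.8]
width: 33.0
gripper_force: 60.7
```

move_arm(
  targets="-1 0 0 0 0 0 0;-1 0 0 0 0 0 0;-1 0 0 -0.5 0 0 0;-1 0 0 -1 0 0 0;-1 0 0 -1 0 0 0",
)

```text
clock: 38.65
eef_pos: [374.0, -299.3, 69.1]
tool_rot: [-3.139, 0.0, 0.823]
force: [0.2, 0.1, -7.5]
width: 33.0
gripper_force: 60.8
```

move_arm(
  targets="-1 0 0 -3 0 0 0;-1 0 0 -3 0 0 0;-1 0 0 -3 0 0 0;-1 0 0 -3 0 0 0;-1 0 0 -1 0 0 0",
)

```text
clock: 39.07
eef_pos: [375.5, -301.3, 202.8]
tool_rot: [3.136, -0.001, 0.822]
force: [0.6, -1.0, -7.7]
width: 33.2
gripper_force: 63.0
```

move_arm(
  targets="-1 0 0 0 0 0 0;-1 0 0 0 0 0 0;-1 0 0 0 0 0 0",
)

```text
clock: 39.32
eef_pos: [373.8, -298.6, 197.3]
tool_rot: [-3.138, -0.0, 0.823]
force: [-0.2, 0.1, -7.5]
width: 33.0
gripper_force: 63.0
```

Run:
```python
from h import *
print(state()); plan(490,-40,200,66.2)
```

```text
{'clock': np.float64(39.3), 'eef_pos': array([ 373.8, -298.6,  197.3]), 'tool_rot': array([-3.138, -0.   ,  0.823]), 'force': array([-0.2,  0.1, -7.5]), 'width': np.float64(33.0), 'gripper_force': np.float64(63.0), 'qpos': array([ 0.15 ,  0.52 ,  0.682,  2.03 , -0.475,  0.755,  0.376])}
turn -19.0 (3 rows)  shift [28.35  0.2  -0.27]  xy in 8 rows of [3.54 0.02]
```

move_arm(
  targets="-1 0 0 0 0 0 -6.33;-1 0 0 0 0 0 -6.33;-1 0 0 0 0 0 -6.33;-1 3.54 0 0 0 0 0;-1 3.54 0 0 0 0 0",
)

```text
clock: 39.73
eef_pos: [401.4, -236.9, 197.4]
tool_rot: [-3.139, 0.001, 1.147]
force: [2.2, 0.6, -7.5]
width: 33.5
gripper_force: 62.8
```

move_arm(
  targets="-1 3.54 0 0 0 0 0;-1 3.54 0 0 0 0 0;-1 3.54 0 0 0 0 0;-1 3.54 0 0 0 0 0;-1 3.54 0 0 0 0 0",
)

```text
clock: 40.15
eef_pos: [474.0, -71.6, 196.9]
tool_rot: [-3.138, 0.001, 1.154]
force: [1.2, -1.3, -7.8]
width: 33.1
gripper_force: 62.7
```

move_arm(
  targets="-1 3.54 0 0 0 0 0;-1 0 0 0 0 0 0;-1 0 0 0 0 0 0",
)

```text
clock: 40.4
eef_pos: [488.8, -38.0, 196.6]
tool_rot: [-3.138, 0.001, 1.16]
force: [-0.8, -0.7, -7.9]
width: 33.1
gripper_force: 62.6
```

Run:
```python
from h import *
print(state()); plan(377,279.6,197,66.2)
```

```text
{'clock': np.float64(40.4), 'eef_pos': array([488.8, -38. , 196.6]), 'tool_rot': array([-3.138e+00,  1.000e-03,  1.160e+00]), 'force': array([-0.8, -0.7, -7.9]), 'width': np.float64(33.1), 'gripper_force': np.float64(62.6), 'qpos': array([-0.395,  0.52 ,  0.61 ,  2.   , -0.429,  0.754,  0.062])}
turn 0.3 (1 rows)  shift [ 24.55 -23.05  -0.04]  xy in 9 rows of [ 2.73 -2.56]
```

move_arm(
  targets="-1 2.73 -2.56 0 0 0 0;-1 2.73 -2.56 0 0 0 0;-1 2.73 -2.56 0 0 0 0;-1 2.73 -2.56 0 0 0 0;-1 2.73 -2.56 0 0 0 0",
)

```text
clock: 40.82
eef_pos: [425.8, 135.3, 197.7]
tool_rot: [-3.14, 0.002, 1.151]
force: [1.6, 0.6, -7.9]
width: 33.3
gripper_force: 62.9
```

move_arm(
  targets="-1 2.73 -2.56 0 0 0 0;-1 2.73 -2.56 0 0 0 0;-1 2.73 -2.56 0 0 0 0;-1 2.3 -2.2 0 0 0 0;-1 0 0 0 0 0 0",
)

```text
clock: 41.23
eef_pos: [375.7, 277.8, 197.0]
tool_rot: [-3.137, 0.0, 1.163]
force: [0.3, 0.4, -7.2]
width: 33.1
gripper_force: 63.2
```

move_arm(
  targets="-1 0 0 0 0 0 0;-1 0 0 0 0 0 0;-1 0 0 0 0 0 0;-1 0 0 0 0 0 0;-1 0 0 0 0 0 0",
)

```text
clock: 41.65
eef_pos: [380.0, 270.1, 198.8]
tool_rot: [3.142, 0.0, 1.152]
force: [-0.5, 0.2, -7.8]
width: 32.9
gripper_force: 63.2
```

Run:
```python
from h import *
print(state()); plan(377,279.4,176,66.2)
```

```text
{'clock': np.float64(41.6), 'eef_pos': array([380. , 270.1, 198.8]), 'tool_rot': array([3.142, 0.   , 1.152]), 'force': array([-0.5,  0.2, -7.8]), 'width': np.float64(32.9), 'gripper_force': np.float64(63.2), 'qpos': array([-1.138,  0.494,  0.662,  2.061, -0.452,  0.731, -0.609])}
turn -0.2 (1 rows)  shift [ 0.72 -0.65  2.28]  xy in 1 rows of [ 0.72 -0.65]
```

move_arm(
  targets="-1 0.72 -0.65 0 0 0 -0.2;-1 0 0 1 0 0 0;-1 0 0 0.9 0 0 0;-1 0 0 0 0 0 0;-1 0 0 0 0 0 0",
)

```text
clock: 42.07
eef_pos: [375.7, 280.1, 178.9]
tool_rot: [-3.141, 0.002, 1.158]
force: [0.9, -0.0, -7.6]
width: 33.1
gripper_force: 63.0
```

move_arm(
  targets="-1 0 0 0 0 0 0;-1 0 0 0 0 0 0;-1 0 0 0 0 0 0;-1 0 0 0 0 0 0;-1 0 0 0 0 0 0",
)

```text
clock: 42.48
eef_pos: [376.6, 280.8, 180.0]
tool_rot: [3.142, -0.0, 1.158]
force: [-0.7, -0.1, -8.4]
width: 33.0
gripper_force: 63.0
```

Run:
```python
from h import *
print(state()); plan(377,279.4,168,66.2)
```

```text
{'clock': np.float64(42.5), 'eef_pos': array([376.6, 280.8, 180. ]), 'tool_rot': array([ 3.142, -0.   ,  1.158]), 'force': array([-0.7, -0.1, -8.4]), 'width': np.float64(33.0), 'gripper_force': np.float64(63.0), 'qpos': array([-1.135,  0.526,  0.632,  2.073, -0.485,  0.69 , -0.597])}
turn 0.1 (1 rows)  shift [-0.11  0.1   1.2 ]  xy in 1 rows of [-0.11  0.1 ]
```

move_arm(
  targets="-1 -0.1 0.1 0.4 0 0 0.1;-1 0 0 0.3 0 0 0;-1 0 0 0.3 0 0 0;-1 0 0 0.2 0 0 0;-1 0 0 0 0 0 0",
)

```text
clock: 42.9
eef_pos: [376.7, 279.2, 167.3]
tool_rot: [-3.141, 0.001, 1.156]
force: [0.4, -0.1, -5.9]
width: 33.1
gripper_force: 63.3
```

move_arm(
  targets="-1 0 0 0.2 0 0 0;-1 0 0 0.2 0 0 0;-1 0 0 0 0 0 0;-1 0 0 0 0 0 0",
)

```text
clock: 43.23
eef_pos: [376.9, 279.4, 163.7]
tool_rot: [-3.141, 0.0, 1.156]
force: [-0.2, -0.8, -7.4]
width: 33.1
gripper_force: 63.3
```

move_arm(
  targets="-1 0 0 0.2 0 0 0;-1 0 0 0.2 0 0 0;-1 0 0 0 0 0 0;-1 0 0 0 0 0 0",
)

```text
clock: 43.57
eef_pos: [376.9, 279.3, 159.7]
tool_rot: [-3.141, 0.0, 1.156]
force: [0.3, 0.5, -7.3]
width: 32.9
gripper_force: 63.3
```

move_arm(
  targets="-1 0 0 0.3 0 0 0;-1 0 0 0.3 0 0 0;-1 0 0 0.2 0 0 0;-1 0 0 0 0 0 0",
)

```text
clock: 43.9
eef_pos: [376.6, 279.2, 151.3]
tool_rot: [-3.141, 0.001, 1.156]
force: [0.2, 0.4, -8.1]
width: 32.7
gripper_force: 63.3
```

move_arm(
  targets="-1 0 0 0.3 0 0 0;-1 0 0 0.3 0 0 0;-1 0 0 0.2 0 0 0;-1 0 0 0 0 0 0;-1 0 0 0 0 0 0",
)

```text
clock: 44.32
eef_pos: [376.9, 279.3, 143.7]
tool_rot: [-3.141, 0.0, 1.156]
force: [0.6, -0.2, -6.9]
width: 32.7
gripper_force: 63.3
```

move_arm(
  targets="-1 0 0 0.2 0 0 0;-1 0 0 0.2 0 0 0;-1 0 0 0 0 0 0;-1 0 0 0 0 0 0",
)

```text
clock: 44.65
eef_pos: [376.9, 279.3, 139.7]
tool_rot: [-3.141, 0.0, 1.156]
force: [-0.5, -0.3, -7.1]
width: 33.0
gripper_force: 63.3
```

move_arm(
  targets="-1 0 0 0.2 0 0 0;-1 0 0 0.2 0 0 0;-1 0 0 0 0 0 0;-1 0 0 0 0 0 0",
)

```text
clock: 44.98
eef_pos: [376.9, 279.3, 135.7]
tool_rot: [-3.141, 0.0, 1.156]
force: [-0.6, -0.4, -7.0]
width: 33.0
gripper_force: 63.3
```

move_arm(
  targets="-1 0 0 0.15 0 0 0;-1 0 0 0.15 0 0 0;-1 0 0 0 0 0 0;-1 0 0 0 0 0 0",
)

```text
clock: 45.32
eef_pos: [377.2, 279.5, 134.7]
tool_rot: [-3.141, -0.002, 1.156]
force: [-5.0, -3.3, 14.6]
width: 32.8
gripper_force: 66.3
```

move_arm(
  targets="-0.7 0 0 0 0 0 0;0.2 0 0 0 0 0 0;0.2 0 0 0 0 0 0;0.2 0 0 0 0 0 0;0.2 0 0 0 0 0 0",
)

```text
clock: 45.73
eef_pos: [377.4, 279.6, 133.0]
tool_rot: [3.141, -0.001, 1.156]
force: [0.3, 0.0, 0.2]
width: 51.1
gripper_force: 0.0
```

move_arm(
  targets="0.2 0 0 -2 0 0 0;0.2 0 0 -3 0 0 0;0.2 0 0 -3 0 0 0;0.2 -3.5 1 0 0 0 0;0.2 -3.5 1 0 0 0 0",
)

```text
clock: 46.15
eef_pos: [368.6, 208.7, 214.1]
tool_rot: [3.138, -0.004, 1.161]
force: [0.9, -2.1, -1.3]
width: 51.2
gripper_force: 0.0
```

move_arm(
  targets="0.2 0 0 0 0 0 0;0.2 0 0 0 0 0 0;0.2 0 0 0 0 0 0;0.2 0 0 0 0 0 0",
)

```text
clock: 46.48
eef_pos: [367.4, 208.2, 212.8]
tool_rot: [3.141, -0.0, 1.157]
force: [0.4, 0.7, 0.7]
width: 51.0
gripper_force: 0.0
```

Run:
```python
from h import *
import pickle
print(state()); b=shot('wrist','w13.png'); t=shot('top','t13.png'); s=shot('scene','s13.png'); pickle.dump((b,t,s),open('p13.pkl','wb'))
w=b['color'][0:300,60:460,::-1]
hd=cv2.resize(t['color'][130:300,160:500,::-1],None,fx=2.3,fy=2.3,interpolation=cv2.INTER_CUBIC)
sc=s['color'][180:390,300:560,::-1]
W=np.zeros((300+391-100,800,3),np.uint8); W=np.zeros((600,800,3),np.uint8)
W[:391,:782]=hd; W[391:,:260]=sc[:209]; W[391:,270:670]=w[:209]
cv2.imwrite('pics/m13.png',cv2.convertScaleAbs(W,alpha=1.2))
```

```text
{'clock': np.float64(46.5), 'eef_pos': array([367.4, 208.2, 212.8]), 'tool_rot': array([ 3.141, -0.   ,  1.157]), 'force': array([0.4, 0.7, 0.7]), 'width': np.float64(51.0), 'gripper_force': np.float64(0.0), 'qpos': array([-1.09 ,  0.412,  0.698,  2.151, -0.407,  0.709, -0.532])}
```

View pics/m13.png

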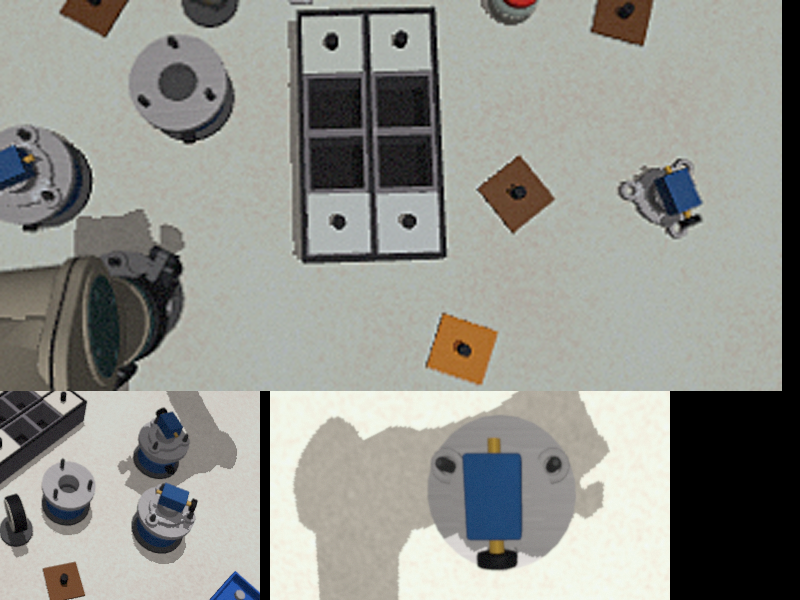

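Both heads are seated, with stud tips through the holes at (446,465) and (553,465). All four pockets are empty, the covers lie flat, vessel A is open and the spare head lies on the bench at (665,195). Handing in.

```bash
python3 -c "
from h import *
print(order.finish_job())"
```

```text
the job is handed in; nothing more can be done
None
```

I handed the job in at about 46 s: the capsules from pockets 3 and 4 stand in two vessels with a head pushed down on each flange, the third vessel is open, the spare head lies flat on the bench, and all four covers lie flat on the block; the hand-in returned no verdict.

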